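Load the collection's tool rack and shut its keeper bar

ROBOT

A 6-joint arm with a two-finger parallel gripper is mounted at the origin on the work surface. World frame = base frame: x ahead of the robot, y to its left, z up, the work surface at z = 0. Lengths are in mm, angles in rad, forces in N, time in s.
With the tool pointing down it reaches from about 300 to 875 mm from the base axis. Payload 4.2 kg.
Tool frame: the origin (TCP) lies at the very end of the fingers, on their centre line; the grasp point (between the pads) lies robot.grip_point_offset behind it (robot.grip_point_offset is the distance from the TCP to the grasp point, in mm); z points along the fingers, y is the line along which they close (so a half turn about z gives the same grasp; the last joint's range is limited). The gripper opens to 85 mm and grips with 20 to 120 N. Pads are 22 mm wide; open, the fingers measure 114 mm over their backs; the gripper's body (76 mm by 85 mm) begins 54 mm behind the grasp point. The pads swing forward as they close: fully open they stand 13 mm farther back than shut.
Start: joints at [-1.147, 0.32, 1.565, -0, 1.257, -0.02], TCP at [246.895, -519.311, 231.338] pointing down, gripper open.
Joint ranges: [-3.11, 3.11], [-0.84, 2.01], [0.21, 2.61], [-1.34, 4.49], [0.05, 2.63], [-2.56, 2.56]. Speed limits (rad/s): [2.57, 2.57, 3.14, 3.14, 3.14, 3.14].

INTERFACE

Orientations are given as [roll, pitch, yaw] about the fixed x, y, z axes, in that order (R = Rz(yaw) Ry(pitch) Rx(roll)).
In Python, from bench import robot, optics gives the robot as it stands.
- The arm moves only by the tool servo_tool, never from a script. Its argument "moves" is a list of rows, each an object with "fingers": the opening, from 0 (shut) to 1 (fully open); "offset": the shift along the tool's x, y, z scaled (see below), a list of three; "twist": the turn about the tool's z scaled (see below). A call has 1 to 20 rows; each row shifts and turns the commanded pose from where the row before left it, along the tool's axes as they then stand; what a row does not reach is not made up. The controller multiplies each number of a shift by 0.5 m and each number of a turn by 90 degrees. A row lasts 1/12 s, in which the tool goes at most 41.7 mm and 7.16 degrees, less where a joint would pass 70% of its speed; a pose out of reach is approached as far as the arm can. A call with a number of a shift or a turn outside -1 to 1 is refused whole. A call with a gripper value outside its range is refused whole. The fingers move at their own pace and stop on an object; the grip force is fixed at half the most. Time passes only in rows, so rows that do not move let the fingers close. It gives the time, the measured TCP pose, the force, the opening and the grip force at its end, in the units of the state.
- robot.read_state(): the state, without advancing time (a new reading comes with each control period).
- optics.get_image(name): name is "side" or "top"; returns a dict with "pixels" (420x560x3 uint8, red, green, blue), "intrinsics" (3x3 intrinsics, pixels), "dist" ([k1, k2, p1, p2, k3] as OpenCV has them; the pictures are not rectified), "rvec" (rotation vector, rad) and "tvec" (3), from world to camera coordinates, as OpenCV has them. Camera axes: x right, y down, z forward; pixel columns grow to the right and rows downward; lengths in mm; the calibration is good to about 2 mm. A picture is of the moment at which its call begins. There is no depth.
- robot.close_job(): hands the job in; it is judged then, once.
Trained networks look in a picture, given as the dict that the camera call returned (one of the last four; its "shot" number tells which), for a name from the list of things; names that differ only in an ending like _2 or _b are one class to them, and where a whole thing is asked for, a point or a joint stands for the part that bears it (a point fixed in the world has none). Each returns a list of dicts, best first, with "p" (0 to 1); they miss things now and then, are a little off and sometimes report something else, mostly with a low value. They report only what shows in the picture. A call takes as long as a camera call.
- optics.look_for(picture, label): "uv" ([column, row] in pixels, amid what is visible of it).
- optics.trace(picture, label): "pixels" (420x560 bool, what is visible of it) and "uv" ([column, row] in pixels, amid what is visible of it).
- optics.tip_of(picture, label): "uv" ([column, row] in pixels: a listed point, or the origin of a listed thing).
The state is a dict: "time": time; "joint_positions": joint angles; "qd": joint speeds; "tau": joint torques, N m; "tcp_pos": TCP position; "tcp_rot": TCP orientation; "ft_force": force on the tool from outside, world axes, zero at the start; "wrist_torque": the same for the moment, N m; "grip_width": finger opening in mm; "gripper_force": force on a finger pad.
Only numpy, scipy, OpenCV 4.12 (cv2) and the standard library are available. Lean on these libraries where they do the work, as an engineer would, in place of code of your own. Each camera call takes 0.05 s, during which the arm holds its last target. There are 200 camera calls.

TASK

Hang the ring spanner by its ring on the thicker peg of the sloped tool rack and the scraper by the hole in its handle on the thinner peg, both flat against the board and hanging straight down its slope. Then push the rack's keeper bar fully home across the two tools so that the rack can be carried away. Leave everything else on the bench where it stands.

Things in the scene. Friction and masses are not known exactly. Their poses are not given: they have to be found in the camera images.
- rack: Fixed plywood tool rack. Board 210 mm wide (y), 260 mm up its slope, 26 degrees from level, rising along rack +x, away from the robot. Origin: on the bench under its middle. Board's face runs from front edge (x -117, z 50 mm) to top (x 117, z 164). Two pegs square to it, 205 mm upslope, 45 mm left and right; sides vary. Bar guide 45 mm tall at left edge, 85 mm upslope, y 89 to 103.
- thick_peg_root (a point): Foot of the thicker steel peg (18 mm diameter, 46 mm long, rounded tip), on the board's upper face. z: along the peg, away from the board (leaning 26 degrees from vertical towards the robot); x: straight up the slope; y: along the board to the left.
- thin_peg_root (a point): Foot of the thinner steel peg (9 mm diameter, 46 mm long), on the board's upper face; axes as for the thick peg.
- bar (a joint): Keeper bar's opening in m: 0 = fully home, across both tools; up to 0.165 = drawn out to the left (rack's +y). Starts 0.14 to 0.16 out, slides stiffly (about 2 N) and stays where left. Aluminium bar, 16 mm wide, 225 mm long, along the rack's y, 85 mm up the slope, underside 29 mm above the board.
- bar_knob (a point): Middle of the black block handle on the bar's outer (left) end: 14 mm thick along y, 18 mm along the slope, standing from 37 to 73 mm above the board's plane (this point at 55 mm). Moves with the bar; axes as for the pegs (z square to the board). Fully home it is 150 mm left of the rack's middle.
- spanner: Steel ring spanner, 216 mm long, 12 mm thick, lying flat. Origin: on the underside at the grip, mid-shank; +x towards the ring, z up. Shank 16 mm wide; ring 42 mm outer and 25 mm inner diameter, centred at x +85 mm; open jaw 40 mm wide from x -68 to -110 mm.
- spanner_eye (a point): Centre of the spanner's ring hole (25 mm diameter), at half its 12 mm thickness; z along the hole.
- scraper: Scraper with wooden handle, 198 mm long, lying flat. Origin: on the underside at the grip, mid-handle; +x towards the hole, z up. Handle 28 mm wide and 18 mm thick from x -43 to +98 mm; steel blade 5 mm thick, up to 44 mm wide, from x -53 to -100 mm, flush with the underside.
- scraper_eye (a point): Centre of the 17 mm hole through the handle's end, at x +80 mm, at half the 18 mm thickness; z along the hole.
- oil: Bystander: slim grey plastic oil bottle, 28 mm across, 85 mm tall, standing between the two tools. Origin under its middle.
- tin: Bystander: aluminium tin with brushes standing in it, 60 mm across, about 190 mm tall with brushes. Origin under its middle.
- open_wrench: Bystander: flat double open-ended wrench without any ring, 152 mm long, 8 mm thick. Origin under its middle, x along it.
- driver: Bystander: screwdriver 200 mm long lying on the bench, x along it towards the tip.
- mug: Bystander: white mug 80 mm across, 95 mm tall. Origin under its middle.

How it is judged (in metres and radians):
On the way, in this order (a step that is already met when the one before it is completed fails the run):
1. spanner on the thick peg and scraper on the thin peg, both flat on the board and hanging down its slope (x of spanner_eye in the frame of thick_peg_root between -0.007 and 0.007 m and y of spanner_eye in the frame of thick_peg_root between -0.007 and 0.007 m and z of spanner_eye in the frame of thick_peg_root between 0.001 and 0.012 m and angle between the z axis of spanner and the z axis of thick_peg_root, either way round below 0.15 rad and x of spanner in the frame of thick_peg_root below -0.06 m and y of spanner in the frame of thick_peg_root between -0.035 and 0.035 m and x of scraper_eye in the frame of thin_peg_root between -0.007 and 0.007 m and y of scraper_eye in the frame of thin_peg_root between -0.007 and 0.007 m and z of scraper_eye in the frame of thin_peg_root between 0.004 and 0.015 m and angle between the z axis of scraper and the z axis of thin_peg_root, either way round below 0.15 rad and x of scraper in the frame of thin_peg_root below -0.06 m and y of scraper in the frame of thin_peg_root between -0.035 and 0.035 m), for 0.2 s.
2. keeper bar fully home over the hung tools (all of step 1 and value of joint bar below 0.01 m), for 0.2 s.
At the end, for the whole second after the job is handed in: Spanner ring on the thick peg, scraper hole on the thin: eye centre within 7 mm of the peg axis each way across it, at most 6 mm above seated, tool flat to the board within 0.15 rad, grip point 60 mm or more downslope and within 35 mm sideways of the peg, at rest; bar within 10 mm of home (all of step 2 and linear speed of each of spanner, scraper below 0.01 m/s); the robot touches nothing.
It fails at once if the oil bottle is shifted by more than 30 mm or tipped over (distance of oil from where it was at the start of the episode above 0.03 m or angle between oil's own z axis and vertical above 0.6 rad).
It fails at once if the brush tin is shifted by more than 30 mm or tipped over (distance of tin from where it was at the start of the episode above 0.03 m or angle between tin's own z axis and vertical above 0.6 rad).
It fails at once if the open-ended wrench is shifted by more than 30 mm (distance of open_wrench from where it was at the start of the episode above 0.03 m).
It fails at once if the screwdriver is shifted by more than 30 mm (distance of driver from where it was at the start of the episode above 0.03 m).
It fails at once if the mug is shifted by more than 30 mm (distance of mug from where it was at the start of the episode above 0.03 m).
It also fails if it takes over 67 s, if anything falls off the work surface, if the arm or the gripper's body presses on something with over 40 N, if the wrist force passes 120 N, or if a joint passes its speed limit or range.

## Working session

There is one attempt and no reset: what is moved stays moved. The work goes in short steps, Python scripts to look and compute and a tool call to move; the robot and the scene stay as the last step left them, time stands still between calls to the robot, and variables do not carry over. Pictures are saved under pics/ and viewed, at most 10 in all, crops included, and the job is handed in when it is done.

Besides the shell and the picture viewer there is one more tool, called after "Request:" by a JSON object that holds its "api" and its "payload", one argument or row to a line. servo_tool: Moves the arm, as the interface text tells. Its arguments: {"type":"object","properties":{"moves":{"type":"array"}},"required":["moves"]}

```bash
ls; mkdir -p pics; python3 - <<'E'
from bench import robot, optics
import cv2, numpy as np
s=robot.read_state();print(s, robot.grip_point_offset)
for n in ("side","top"):
    im=optics.get_image(n)
    cv2.imwrite(f"pics/{n}0.png",im["pixels"][:,:,::-1])
    print(n,im["intrinsics"],im["dist"],im["rvec"],im["tvec"])
    for l in ["thick_peg_root","thin_peg_root","bar_knob","spanner","spanner_eye","scraper","scraper_eye","oil","tin","open_wrench","driver","mug","rack"]:
        print(l,[(round(d["p"],2),np.round(d["uv"],1).tolist()) for d in optics.tip_of(im,l)[:3]])
E
```

```text
pics
{'time': 0.0, 'joint_positions': array([-1.14700511e+00,  3.20299308e-01,  1.56567364e+00, -7.89500152e-06,
        1.25741894e+00, -1.99802807e-02]), 'qd': array([ 1.62270131e-03, -7.83487129e-05, -2.69067248e-04,  1.07996462e-03,
        1.49975368e-03, -5.04537931e-04]), 'tau': array([-1.96716405e-04, -4.15517163e+01, -2.34158331e+01,  2.71950995e-05,
        8.18686851e-03,  2.92684511e-06]), 'tcp_pos': array([ 246.68629063, -518.86177763,  230.48010738]), 'tcp_rot': array([-3.13979362e+00, -2.84422586e-05,  4.43773913e-01]), 'ft_force': array([-0.02657854, -0.85644862, -0.30096036]), 'wrist_torque': array([-0.00882839, -0.02128262, -0.00339985]), 'gripper_force': 0.0, 'grip_width': 85.66012871745396} 18.700000000000003
side [[450.23341987   0.         275.07358705]
 [  0.         450.23341987 216.76697345]
 [  0.           0.           1.        ]] [-0.0320057  0.         0.         0.         0.       ] [ 1.07268491 -2.44167984  0.9976482 ] [ 341.03051344  361.32168916 1098.0817532 ]
thick_peg_root [(0.4, [214.3, 218.1])]
thin_peg_root [(0.56, [236.5, 201.4])]
bar_knob [(0
[... 451 characters left out ...]
    411.93650184 206.72799077]
 [  0.           0.           1.        ]] [0.01506406 0.         0.         0.         0.        ] [ 2.19054408 -2.15602634  0.12280107] [ -20.06681313  523.0959408  1284.96514766]
thick_peg_root [(0.52, [243.9, 169.8])]
thin_peg_root [(0.53, [341.5, 200.7])]
bar_knob [(0.96, [153.8, 216.4])]
spanner [(0.62, [401.0, 221.5])]
spanner_eye [(0.6, [407.6, 197.4])]
scraper []
scraper_eye [(0.66, [341.8, 200.0])]
oil [(0.65, [368.6, 222.2])]
tin [(0.71, [336.4, 146.3]), (0.64, [345.8, 227.6]), (0.36, [259.7, 196.8])]
open_wrench [(0.83, [367.0, 286.1])]
driver [(0.61, [203.9, 255.7])]
mug [(0.97, [157.5, 282.9])]
rack [(0.95, [259.4, 198.7]), (0.46, [242.4, 170.0])]
```

View pics/side0.png

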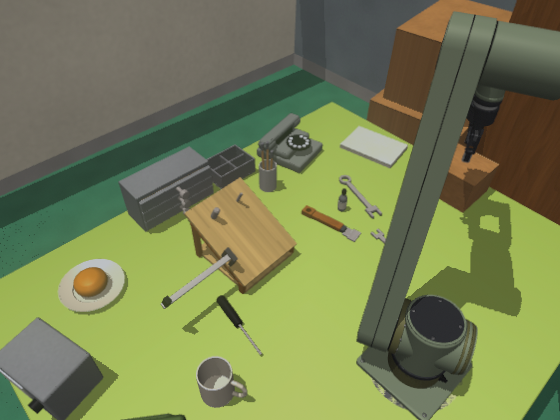

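View pics/top0.png

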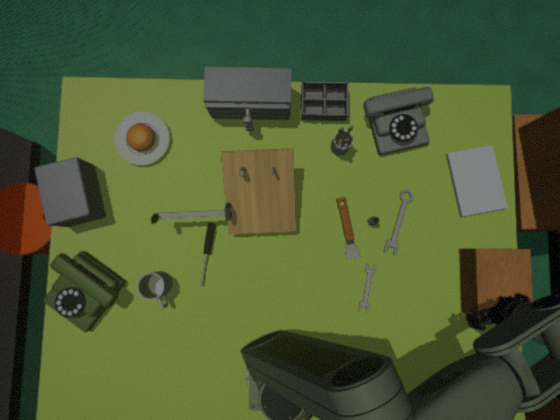

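```bash
cat > h.py <<'E'
from bench import robot, optics
import cv2, numpy as np
from scipy.optimize import least_squares
from scipy.spatial.transform import Rotation as Rn
def proj(im,P):
    return cv2.projectPoints(np.atleast_2d(np.asarray(P,float)),np.array(im["rvec"],float),np.array(im["tvec"],float),im["intrinsics"],np.array(im["dist"],float))[0][:,0]
def ray(im,uv):
    n=cv2.undistortPoints(np.array(uv,float).reshape(-1,1,2),im["intrinsics"],np.array(im["dist"],float))[:,0]
    R=cv2.Rodrigues(np.array(im["rvec"],float))[0]; t=np.array(im["tvec"],float).ravel()
    d=np.c_[n,np.ones(len(n))]@R
    return -R.T@t, d
def onz(im,uv,z):
    o,d=ray(im,uv); return o+d*((z-o[2])/d[:,2])[:,None]
A=np.deg2rad(26)
def board(s,y,h):  # rack frame: upslope, left, above
    return np.array([-117+s*np.cos(A)-h*np.sin(A), y, 50+s*np.sin(A)+h*np.cos(A)])
def rw(p,q):  # rack->world, q=(x,y,yaw)
    c,s=np.cos(q[2]),np.sin(q[2]); p=np.atleast_2d(p)
    return np.c_[q[0]+c*p[:,0]-s*p[:,1], q[1]+s*p[:,0]+c*p[:,1], p[:,2]]
E
python3 - <<'E'
from h import *
ims={n:optics.get_image(n) for n in("side","top")}
for n,im in ims.items():
    print(n)
    for l in ["spanner","scraper","oil","rack","bar_knob","driver","open_wrench"]:
        t=optics.trace(im,l)
        for d in t[:2]:
            m=d["pixels"].astype(np.uint8); c=max(cv2.findContours(m,0,2)[0],key=cv2.contourArea)
            print(l,round(d["p"],2),m.sum(),np.round(d["uv"],1),"box",np.round(cv2.boxPoints(cv2.minAreaRect(c))).astype(int).tolist())
            if l in("spanner","scraper"):
                v,u=np.nonzero(m); w=onz(im,np.c_[u,v],6)[:,:2]; k=w.mean(0); e=np.linalg.svd(w-k,full_matrices=0)[2][0]; p=(w-k)@e
                print("  mean",k.round(1),"dir",e.round(3),"ends",(k+e*p.min()).round(1),(k+e*p.max()).round(1),"len",np.ptp(p).round())
            if l=="rack": print(cv2.approxPolyDP(c,4,True)[:,0].tolist())
S,T=ims["side"],ims["top"]
for l,uv,z in [("spaneye",[346.3,182],6),("screye",[312.3,210.8],9),("oil",[343.2,209.9],0),("wrench",[388.8,248.6],4),("driver",[239,326],10),("tin",[267.8,184.3],0),("mug",[218.4,390.3],0)]: print("S",l,onz(S,uv,z).round(1))
for l,uv,z in [("spaneye",[407.6,197.4],6),("span",[401,221.5],0),("screye",[341.8,200],9),("oil",[368.6,222.2],0),("wrench",[367,286],4),("driver",[203.9,255.7],10),("tin",[336.4,146.3],0),("mug",[157.5,282.9],0),("rack",[259.4,198.7],0)]: print("T",l,onz(T,uv,z).round(1))
obs=[(T,(222.5,150),board(260,105,0)),(T,(294,149),board(260,-105,0)),(T,(297,234),board(0,-105,0)),(T,(228.5,236),board(0,105,0)),
(S,(241,180),board(260,-105,0)),(S,(295,241),board(0,-105,0))]
def f(q):
    r=[proj(im,rw(p,q))[0]-uv for im,uv,p in obs]
    r+=[proj(T,rw(board(85,150+q[3],55),q))[0]-(153.8,216.4),proj(S,rw(board(85,150+q[3],55),q))[0]-(167.8,305.3)]
    return np.ravel(r)
s=least_squares(f,[600,50,0,150],x_scale=[10,10,.05,10],loss="soft_l1"); print(s.x,f(s.x).reshape(-1,2).round(1))
for im in(T,S): print([proj(im,rw(board(205,y,h),s.x)).round(1)[0].tolist() for y in(45,-45) for h in(0,46)])
E
```

```text
side
spanner 0.75 307 [357.9 195.4] box [[338, 179], [346, 173], [379, 212], [372, 218]]
  mean [ 482.9 -363.3] dir [-0.95   0.313] ends [ 581.9 -395.9] [ 389.1 -332.4] len 203.0
spanner 0.33 476 [189.8 286.1] box [[160, 302], [225, 252], [230, 259], [165, 308]]
  mean [560.2 258.5] dir [-0.055  0.998] ends [567.5 125.6] [554.5 362.3] len 237.0
scraper 0.79 580 [331.5 223.1] box [[300, 213], [305, 203], [360, 232], [355, 242]]
  mean [ 460.4 -199.8] dir [-0.988 -0.157] ends [ 564.  -183.3] [ 363.1 -215.3] len 203.0
scraper 0.71 611 [192.7 284.7] box [[158, 301], [226, 252], [232, 260], [164, 309]]
  mean [560.9 255.4] dir [-0.054  0.999] ends [568.1 123.1] [554.9 366. ] len 243.0
oil 0.72 151 [343.7 202.1] box [[337, 209], [341, 187], [349, 189], [345, 211]]
rack 0.9 7544 [236.9 237.4] box [[125, 262], [236, 170], [300, 247], [189, 339]]
[[241, 179], [186, 212], [197, 253], [212, 265], [165, 297], [163, 307], [217, 268], [244, 291], [292, 253], [295, 241]]
bar_knob 0.94 572 [190.4 286.2] box [[158, 301], [227, 254], [233, 262], [164, 309]]
driver 0.74 368 [229.6 311.3] box [[215, 298
[... 1351 characters left out ...]
nch [[ 268.4 -249.7    4. ]]
S driver [[366.8 251.9  10. ]]
S tin [[ 730.8 -177.6    0. ]]
S mug [[272.6 393.1   0. ]]
T spaneye [[ 562.4 -398.4    6. ]]
T span [[ 484.  -377.7    0. ]]
T screye [[ 549.9 -184.1    9. ]]
T oil [[ 480.  -272.5    0. ]]
T wrench [[ 276.4 -265.5    4. ]]
T driver [[364.3 254.6  10. ]]
T tin [[ 729.4 -167.1    0. ]]
T mug [[276.4 400.    0. ]]
T rack [[550.8  83.2   0. ]]
[5.53852175e+02 7.42991973e+01 6.18849418e-02 1.58818775e+02] [[-1.4  2.3]
 [-0.2  0.2]
 [-0.4 -2.4]
 [ 0.4 -1.2]
 [ 0.3 -4.8]
 [ 3.5  0.9]
 [-0.   2.5]
 [-0.9 -4. ]]
[[243.4, 169.9], [242.2, 174.1], [274.0, 168.5], [274.0, 172.7]]
[[214.7, 215.1], [218.3, 208.0], [238.3, 199.1], [242.5, 191.8]]
```

```bash
python3 - <<'E'
from h import *
for n,(u,v,w,h) in {"side":(155,165,150,135),"top":(140,140,165,105)}.items():
    im=optics.get_image(n); k=4.8
    c=cv2.resize(im["pixels"][v:v+h,u:u+w,::-1],None,fx=k,fy=k,interpolation=cv2.INTER_CUBIC)[:600,:800].copy()
    for i in range(0,w,20): cv2.putText(c,str(u+i),(int(i*k),10),0,.35,(0,0,255)); cv2.line(c,(int(i*k),12),(int(i*k),18),(0,0,255))
    for i in range(0,h,20): cv2.putText(c,str(v+i),(0,int(i*k)+4),0,.35,(0,0,255))
    cv2.imwrite(f"pics/{n}z.png",c)
E
```

```text
(no output)
```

View pics/sidez.png

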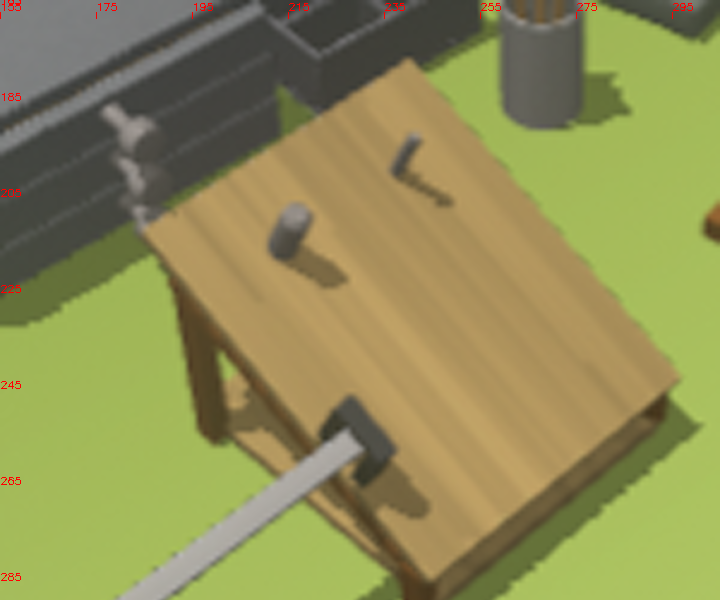

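View pics/topz.png

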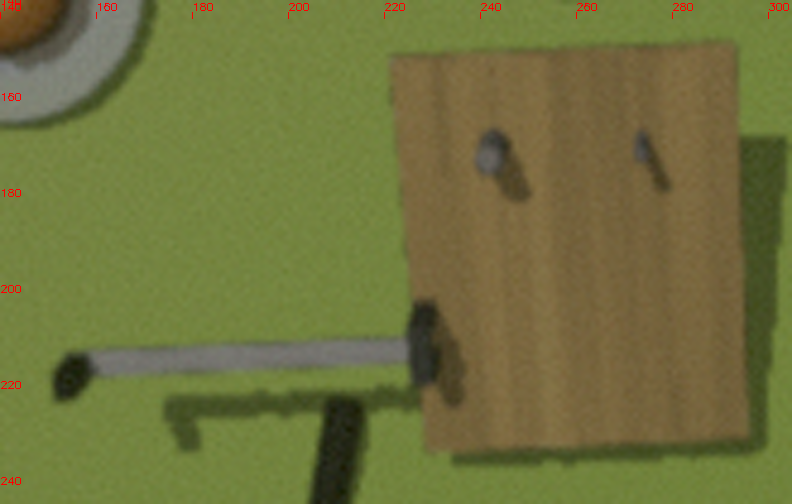

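```bash
python3 - <<'E'
from h import *
ims={n:optics.get_image(n) for n in("side","top")}
S,T=ims["side"],ims["top"]
C=[board(260,-105,0),board(260,105,0),board(0,105,0),board(0,-105,0)]
P=[board(205,45,1),board(205,45,44),board(205,-45,1),board(205,-45,44)]
obs=[(S,uv,p) for uv,p in zip([(240.4,177.5),(185.6,212.5),(245,285.8),(296.7,243.8),(214.1,216.7),(216.7,209),(238.3,201),(241.5,194)],C+P)]
obs+=[(T,uv,p) for uv,p in zip([(293.5,149),(221.3,151.5),(229.2,234.2),(295.8,231.3),(243.5,168.7),(241.9,173.3),(273.5,168.1),(273.5,172.3)],C+P)]
def f(q,sel=(S,T)):
    return np.ravel([proj(im,rw(p,q))[0]-uv for im,uv,p in obs if any(im is s for s in sel)])
for sel in((S,),(T,),(S,T)):
    s=least_squares(f,[550,70,0.05],x_scale=[10,10,.05],loss="soft_l1",kwargs=dict(sel=sel)); print(s.x); print(f(s.x,sel).reshape(-1,2).round(1).tolist())
q=s.x
g=lambda o:np.ravel([proj(T,rw(board(85,150+o[0],55),q))[0]-(155,218.8),proj(S,rw(board(85,150+o[0],55),q))[0]-(167.8,303)])
o=least_squares(g,[150]);print(o.x,g(o.x))
E
```

```text
[5.50643311e+02 8.00930973e+01 5.67097749e-02]
[[0.4, -1.0], [-1.3, 0.0], [-0.1, 0.8], [1.2, -0.0], [-0.3, -0.3], [0.4, 0.9], [-0.6, -0.6], [0.1, -0.3]]
[5.55408828e+02 7.52186671e+01 5.69421761e-02]
[[0.2, -0.2], [-0.3, 0.0], [-0.7, -0.1], [0.3, -0.0], [-0.4, 0.6], [0.1, -0.0], [0.3, 0.0], [0.3, -0.3]]
[5.54246148e+02 7.67838001e+01 5.61144257e-02]
[[0.5, -2.0], [-1.0, -1.3], [-0.0, -0.7], [1.1, -1.3], [-0.1, -1.6], [0.6, -0.4], [-0.5, -1.8], [0.2, -1.5], [-0.3, 0.2], [-0.8, 0.4], [-1.3, 0.2], [-0.2, 0.4], [-0.9, 1.0], [-0.4, 0.3], [-0.2, 0.4], [-0.3, 0.1]]
[154.87551428] [-0.83382101 -0.69636815 -1.11750771 -2.60820789]
```

Request:
{"api": "servo_tool", "payload": {
  "moves": [
    {"fingers":0.5,"offset":[0.0706,-0.0086,0.025],"twist":0},
    {"fingers":0.5,"offset":[0.0706,-0.0086,0.025],"twist":0},
    {"fingers":0.5,"offset":[0.0706,-0.0086,0.025],"twist":0},
    {"fingers":0.5,"offset":[0.0706,-0.0086,0.025],"twist":0},
    {"fingers":0.5,"offset":[0.0706,-0.0086,0.025],"twist":0},
    {"fingers":0.5,"offset":[0.0706,-0.0086,0.025],"twist":0},
    {"fingers":0.5,"offset":[0.0706,-0.0086,0.025],"twist":0},
    {"fingers":0.5,"offset":[0.0706,-0.0086,0.025],"twist":0},
    {"fingers":0.5,"offset":[0,0,0],"twist":0.0796},
    {"fingers":0.5,"offset":[0,0,0],"twist":0.0796},
    {"fingers":0.5,"offset":[0,0,0],"twist":0.0796},
    {"fingers":0.5,"offset":[0,0,0],"twist":0.0796},
    {"fingers":0.5,"offset":[0,0,0],"twist":0.0796},
    {"fingers":0.5,"offset":[0,0,0],"twist":0.0796},
    {"fingers":0.5,"offset":[0,0,0],"twist":0},
    {"fingers":0.5,"offset":[0,0,0],"twist":0}
  ]
}}

```text
time: 3.73
tcp_pos: [487.2, -367.0, 131.3]
tcp_rot: [3.142, -0.0, -0.303]
ft_force: [1.1, 0.8, 0.4]
grip_width: 42.6
gripper_force: 0.0
```

```bash
cat >> h.py <<'E'
def crops(name,P,w=130,h=110,k=3.0,marks=[]):
    out=[]
    for n in("side","top"):
        im=optics.get_image(n); c=proj(im,P)[0]; u,v=[max(0,int(x)) for x in c-[w/2,h/2]]
        c=cv2.resize(im["pixels"][v:v+h,u:u+w,::-1],(int(w*k),int(h*k)),interpolation=cv2.INTER_CUBIC)
        for m in marks:
            p=(proj(im,m)[0]-[u-.5,v-.5])*k; cv2.drawMarker(c,tuple(int(x) for x in p),(0,0,255),0,8,1)
        for i in range(0,w,20): cv2.putText(c,str(u+i),(int(i*k),9),0,.3,(255,0,0))
        for i in range(20,h,20): cv2.putText(c,str(v+i),(0,int(i*k)+4),0,.3,(255,0,0))
        out.append(c)
    cv2.imwrite(f"pics/{name}.png",np.hstack(out))
E
python3 - <<'E'
from h import *
s=robot.read_state();p=s["tcp_pos"];print(p,s["tcp_rot"],s["joint_positions"],s["grip_width"],s["time"])
crops("a1",p-[0,0,50],marks=[p])
E
```

```text
[ 487.22162852 -366.9933355   131.33631797] [ 3.14153824e+00 -9.05728349e-05 -3.02992308e-01] [-6.64414052e-01  4.49287212e-01  1.62630934e+00 -2.15662187e-05
  1.06589214e+00  1.20938502e+00] 42.60617569310371 3.7333
```

View pics/a1.png

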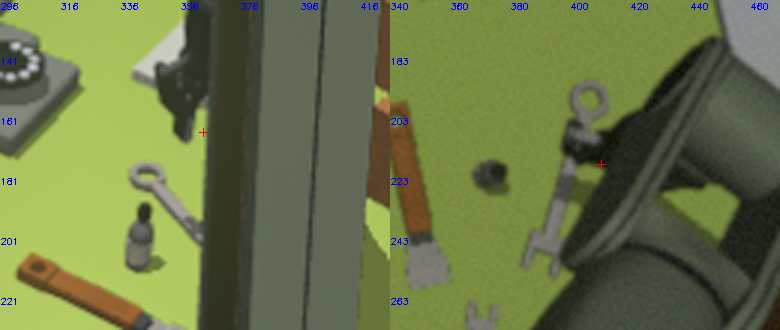

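```bash
python3 - <<'E'
from h import *
p=np.array([487.2,-367,131.3])
for n in("side","top"):
    im=optics.get_image(n)
    for d in([0,0,0],[6.8,21.7,5],[8.5,27,5],[6.3,20,30],[0,0,100]): print(n,d,proj(im,p+d)[0].round(1))
    for l in("spanner_eye","scraper_eye","scraper"):
        print(l,[(round(d["p"],2),np.round(d["uv"],1).tolist()) for d in optics.tip_of(im,l)[:2]])
    t=optics.trace(im,"scraper")[0];v,u=np.nonzero(t["pixels"]);c=max(cv2.findContours(t["pixels"].astype(np.uint8),0,2)[0],key=cv2.contourArea);print(cv2.boxPoints(cv2.minAreaRect(c)).round(1).tolist())
E
```

```text
side [0, 0, 0] [363.5 164.6]
side [6.8, 21.7, 5] [357.7 165.3]
side [8.5, 27, 5] [356.2 165.7]
side [6.3, 20, 30] [359.3 158.8]
side [0, 0, 100] [368.4 138.7]
spanner_eye []
scraper_eye [(0.58, [309.4, 211.8])]
scraper [(0.61, [329.5, 224.5]), (0.54, [310.1, 211.8])]
[[299.8999938964844, 213.0], [305.20001220703125, 203.0], [360.0, 232.10000610351562], [354.79998779296875, 242.0]]
top [0, 0, 0] [410.  217.3]
top [6.8, 21.7, 5] [403.1 214.8]
top [8.5, 27, 5] [401.2 214.2]
top [6.3, 20, 30] [406.2 214.2]
top [0, 0, 100] [421.4 214.5]
spanner_eye [(0.56, [401.6, 219.6])]
scraper_eye [(0.68, [343.9, 199.8])]
scraper [(0.72, [346.8, 228.4])]
[[331.6000061035156, 198.5], [345.1000061035156, 195.3000030517578], [359.79998779296875, 256.1000061035156], [346.29998779296875, 259.3999938964844]]
```

Request:
{"api": "servo_tool", "payload": {
  "moves": [
    {"fingers":0.5,"offset":[0,0,0.06],"twist":0},
    {"fingers":0.5,"offset":[0,0,0.06],"twist":0},
    {"fingers":0.5,"offset":[0,0,0.06],"twist":0},
    {"fingers":0.5,"offset":[0,0,0.05],"twist":0},
    {"fingers":0.5,"offset":[0,0,0.022],"twist":0},
    {"fingers":0.5,"offset":[0,0,0],"twist":0},
    {"fingers":0,"offset":[0,0,0],"twist":0},
    {"fingers":0,"offset":[0,0,0],"twist":0},
    {"fingers":0,"offset":[0,0,0],"twist":0},
    {"fingers":0,"offset":[0,0,0],"twist":0},
    {"fingers":0,"offset":[0,0,0],"twist":0},
    {"fingers":0,"offset":[0,0,0],"twist":0},
    {"fingers":0,"offset":[0,0,0],"twist":0},
    {"fingers":0,"offset":[0,0,0],"twist":0}
  ]
}}

```text
time: 5.5
tcp_pos: [488.4, -367.9, 7.4]
tcp_rot: [3.14, -0.004, -0.306]
ft_force: [-0.8, 0.2, 6.2]
grip_width: 13.7
gripper_force: 59.3
```

Request:
{"api": "servo_tool", "payload": {
  "moves": [
    {"fingers":0,"offset":[0,0,-0.02],"twist":0},
    {"fingers":0,"offset":[0,0,-0.04],"twist":0},
    {"fingers":0,"offset":[0,0,-0.07],"twist":0},
    {"fingers":0,"offset":[0,0,-0.07],"twist":0},
    {"fingers":0,"offset":[0,0,-0.07],"twist":0},
    {"fingers":0,"offset":[0,0,-0.07],"twist":0},
    {"fingers":0,"offset":[0,0,-0.07],"twist":0},
    {"fingers":0,"offset":[0,0,-0.07],"twist":0},
    {"fingers":0,"offset":[0,0,0],"twist":-0.0768},
    {"fingers":0,"offset":[0,0,0],"twist":-0.0768},
    {"fingers":0,"offset":[0,0,0],"twist":-0.0768},
    {"fingers":0,"offset":[0,0,0],"twist":0},
    {"fingers":0,"offset":[0,0,0],"twist":0}
  ]
}}

```text
time: 6.58
tcp_pos: [486.7, -366.7, 245.4]
tcp_rot: [-3.141, 0.001, 0.053]
ft_force: [0.3, 0.8, -1.6]
grip_width: 13.4
gripper_force: 58.8
```

Request:
{"api": "servo_tool", "payload": {
  "moves": [
    {"fingers":0,"offset":[0.004,-0.03,0],"twist":0},
    {"fingers":0,"offset":[0.004,-0.06,0],"twist":0},
    {"fingers":0,"offset":[0.004,-0.08,0],"twist":0},
    {"fingers":0,"offset":[0.004,-0.08,0],"twist":0},
    {"fingers":0,"offset":[0.004,-0.08,0],"twist":0},
    {"fingers":0,"offset":[0.004,-0.08,0],"twist":0},
    {"fingers":0,"offset":[0.004,-0.08,0],"twist":0},
    {"fingers":0,"offset":[0.004,-0.08,0],"twist":0},
    {"fingers":0,"offset":[0.004,-0.08,0],"twist":0},
    {"fingers":0,"offset":[0.004,-0.08,0],"twist":0},
    {"fingers":0,"offset":[0.004,-0.08,0],"twist":0},
    {"fingers":0,"offset":[0.004,-0.06,0],"twist":0},
    {"fingers":0,"offset":[0,-0.03,0],"twist":0},
    {"fingers":0,"offset":[0,0,0],"twist":0},
    {"fingers":0,"offset":[0,0,0],"twist":0},
    {"fingers":0,"offset":[0,0,0],"twist":0}
  ]
}}

```text
time: 7.92
tcp_pos: [485.6, 83.3, 245.3]
tcp_rot: [3.141, 0.0, 0.055]
ft_force: [0.4, 0.3, -1.8]
grip_width: 13.3
gripper_force: 59.0
```

```bash
python3 - <<'E'
from h import *
s=robot.read_state();p=s["tcp_pos"];print(p,s["tcp_rot"],s["grip_width"],s["gripper_force"],s["time"])
e=p+[85,4.8,0]
crops("a2",p-[-30,0,50],w=133,h=140,marks=[e])
for n in("side","top"):
    im=optics.get_image(n)
    print(n,"pred",proj(im,e)[0].round(1),[(round(d["p"],2),np.round(d["uv"],1).tolist()) for d in optics.tip_of(im,"spanner_eye")[:2]])
E
```

```text
[485.64180961  83.32912279 245.2547086 ] [3.14098753e+00 4.16471688e-04 5.49094463e-02] 13.34864352541718 59.04850959777832 7.9167
side pred [233.2 189.8] [(0.77, [235.9, 192.5])]
top pred [252.2 180.1] [(0.58, [259.7, 196.9])]
```

View pics/a2.png

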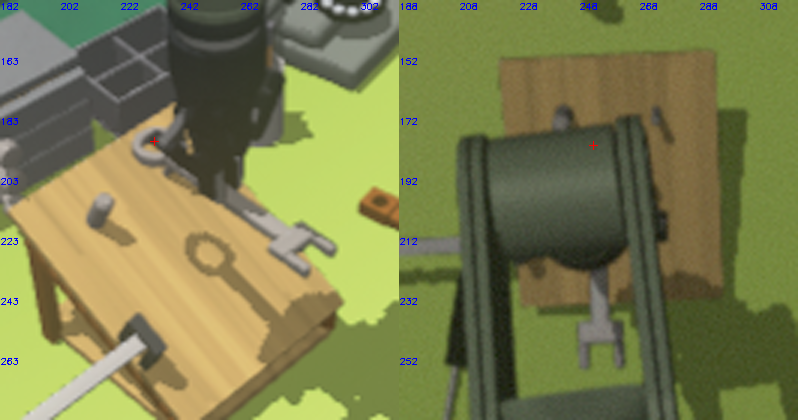

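Request:
{"api": "servo_tool", "payload": {
  "moves": [
    {"fingers":0,"offset":[0,0,0.05],"twist":0},
    {"fingers":0,"offset":[0,0,0.07],"twist":0},
    {"fingers":0,"offset":[0,0,0.06],"twist":0},
    {"fingers":0,"offset":[0,0,0.03],"twist":0},
    {"fingers":0,"offset":[0,0,0.01],"twist":0},
    {"fingers":0,"offset":[0,0,0.01],"twist":0},
    {"fingers":0,"offset":[0,0,0.01],"twist":0},
    {"fingers":0,"offset":[0,0,0],"twist":0}
  ]
}}

```text
time: 8.88
tcp_pos: [486.1, 83.5, 125.7]
tcp_rot: [3.141, -0.0, 0.055]
ft_force: [-3.7, -0.3, 1.2]
grip_width: 13.7
gripper_force: 59.4
```

Request:
{"api": "servo_tool", "payload": {
  "moves": [
    {"fingers":0,"offset":[0,0,0.01],"twist":0},
    {"fingers":0,"offset":[0,0,0.01],"twist":0},
    {"fingers":0,"offset":[0,0,0.01],"twist":0},
    {"fingers":0,"offset":[0,0,0.01],"twist":0},
    {"fingers":0,"offset":[0,0,0],"twist":0}
  ]
}}

```text
time: 9.3
tcp_pos: [486.8, 83.9, 105.1]
tcp_rot: [-3.141, -0.002, 0.056]
ft_force: [-1.7, 1.4, 1.1]
grip_width: 13.5
gripper_force: 58.5
```

Request:
{"api": "servo_tool", "payload": {
  "moves": [
    {"fingers":0,"offset":[0,0,0.01],"twist":0},
    {"fingers":0,"offset":[0,0,0.01],"twist":0},
    {"fingers":0,"offset":[0,0,0.01],"twist":0},
    {"fingers":0,"offset":[0,0,0.006],"twist":0},
    {"fingers":0,"offset":[0,0,0],"twist":0},
    {"fingers":0,"offset":[0,0,0],"twist":0}
  ]
}}

```text
time: 9.8
tcp_pos: [486.0, 83.7, 87.0]
tcp_rot: [3.141, 0.001, 0.056]
ft_force: [-1.1, -0.0, 1.5]
grip_width: 12.7
gripper_force: 58.6
```

```bash
python3 - <<'E'
from h import *
s=robot.read_state();p=s["tcp_pos"];print(p,s["ft_force"])
crops("a3",p-[-30,0,0],w=133,h=140,marks=[])
for n in("side","top"):
    im=optics.get_image(n)
    print(n,[(round(d["p"],2),np.round(d["uv"],1).tolist()) for d in optics.tip_of(im,"spanner_eye")[:2]])
E
```

```text
[485.96316955  83.66652787  86.99881018] [-1.05686053 -0.0324296   1.50569075]
side [(0.91, [239.9, 223.0])]
top [(0.52, [253.4, 187.7]), (0.28, [368.0, 219.1])]
```

View pics/a3.png

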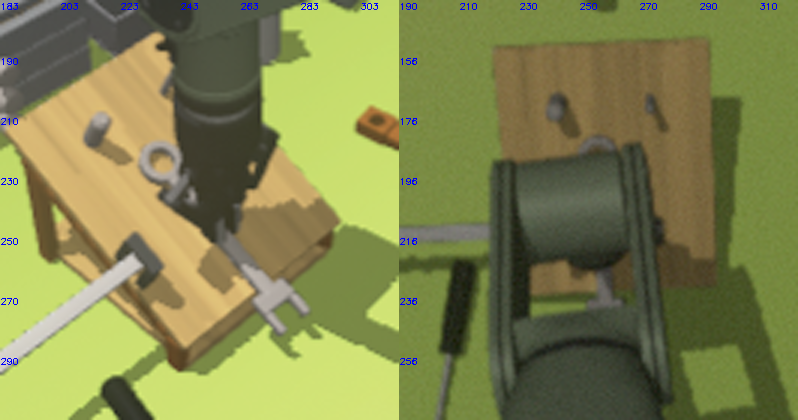

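```bash
cat >> h.py <<'E'
QS=np.array([550.64,80.09,.0567]); QT=np.array([555.4,75.2,.0569])
def onboard(im,uv,h,q):
    o,d=ray(im,uv); c,s=np.cos(q[2]),np.sin(q[2]); M=np.array([[c,s,0],[-s,c,0],[0,0,1]])
    o=M@(o-[q[0],q[1],0]); d=d@M.T
    B=np.array([[np.cos(A),0,np.sin(A)],[0,1,0],[-np.sin(A),0,np.cos(A)]])
    o=B@(o-[-117,0,50]); d=d@B.T
    return o+d*((h-o[2])/d[:,2])[:,None]
E
python3 - <<'E'
from h import *
im=optics.get_image("side")
t=optics.trace(im,"spanner")
for d in t[:2]:
    m=d["pixels"].astype(np.uint8); cs,hi=cv2.findContours(m,cv2.RETR_CCOMP,1)
    print(d["p"],m.sum())
    for c,h in zip(cs,hi[0]): print(h[3],cv2.contourArea(c),cv2.boundingRect(c), np.round(cv2.minEnclosingCircle(c)[0],1))
for uv in((236.7,223.6),(239.9,223)): print(onboard(im,uv,6,QS).round(1))
# hole by colour: wood-coloured pixels inside ring
x=im["pixels"].astype(int); sat=x[210:238,222:252].max(2)-x[210:238,222:252].min(2)
print((sat//8))
print(onboard(im,[(214.1,216.7),(238.3,201)],1,QS).round(1))
E
```

```text
0.74 466
-1 289.5 (257, 245, 30, 37) [268. 263.]
-1 144.5 (229, 217, 14, 15) [236.4 224.2]
1 46.5 (232, 220, 10, 8) [236.5 224. ]
0.72 377
-1 331.0 (303, 206, 40, 27) [322.5 220.5]
[[150.5   7.4   6. ]]
[[146.7  -1.4   6. ]]
[[12 12 11 11 11 11 11 11 12 12 12 12 11 11 11 11 12 11  9  4  2  2  1  1
   1  1  1  1  1  1]
 [12 12 12 11 11 11 11 11 11 12 12 12 12 12 11 12 11 12 10  4  2  2  2  2
   1  1  1  1  2  1]
 [12 12 12 12 11 11 11 11 11 11 12 12 12 12 12 11 11 11 10  4  2  2  2  2
   2  2  2  1  1  1]
 [12 12 12 12 12 11 11 11 11 12 11 12 12 12 12 12 12 11 10  6  2  2  2  2
   2  2  2  2  2  2]
 [12 12 12 12 12 11 11 11 11 11 11 11 12 12 12 12 12 11 10  7  2  2  2  2
   2  2  2  2  2  2]
 [12 12 12 12 12 12 11 11 11 11 11 11 12 12 12 12 12 12 10  7  2  2  2  2
   2  2  2  2  2  2]
 [12 12 12 12 12 12 12 12 11 11 11 11 11 10 10 10 11 12 11  8  2  2  2  2
   2  2  2  2  2  2]
 [12 12 12 12 12 12 12 12 12 11 10  6  4  3  3  3  4  8 11  9  4  2  2  2
   2  2  2  2  2  2]
 [11 12 12 12 12 12 12 12 11  7  3  2  1  1  2  1  2  3  4  6  5  2  2  2
   2  2  2  2  2  2]
 [ 8  9 11 12 12 12 
[... 1128 characters left out ...]
12 12 12 12 12 12 12 12 12 11  9  5  4  4  4  2  1  1  0  0  1  1
   2  2  2  2  2  2]
 [12 12 12 12 12 12 12 12 12 12 12 12 12 12  9  4  4  4  1  1  0  1  1  1
   1  1  2  2  2  2]
 [12 12 12 12 12 12 12 12 12 12 12 12 12 11  7  2  2  2  1  0  1  1  1  1
   1  1  2  2  2  2]
 [12 12 12 12 12 12 12 12 12 12 12 12 12  8  2  1  1  1  0  0  1  1  2  1
   1  1  1  2  2  2]
 [12 12 12 12 12 12 12 12 12 12 12 12 11  7  1  1  1  1  0  1  1  2  2  1
   1  1  1  2  2  2]
 [12 12 12 12 12 12 12 12 12 12 12 12 12 10  4  1  1  0  1  1  1  1  1  1
   1  1  1  2  2  2]
 [12 12 12 12 12 12 12 12 12 12 12 12 12 12 10  6  1  1  1  1  1  1  1  1
   1  1  1  1  1  2]]
[[203.9  44.9   1. ]
 [202.6 -45.2   1. ]]
```

Request:
{"api": "servo_tool", "payload": {
  "moves": [
    {"fingers":0,"offset":[0,0,-0.03],"twist":0},
    {"fingers":0,"offset":[0,0,-0.06],"twist":0},
    {"fingers":0,"offset":[0,0,-0.055],"twist":0},
    {"fingers":0,"offset":[0.0172,-0.0247,0],"twist":0},
    {"fingers":0,"offset":[0.0172,-0.0247,0],"twist":0},
    {"fingers":0,"offset":[0.0172,-0.0247,0],"twist":0},
    {"fingers":0,"offset":[0,0,0],"twist":0},
    {"fingers":0,"offset":[0,0,0],"twist":0},
    {"fingers":0,"offset":[0,0,0],"twist":0}
  ]
}}

```text
time: 10.95
tcp_pos: [509.2, 122.3, 158.3]
tcp_rot: [3.141, 0.003, 0.057]
ft_force: [-0.3, -0.1, -2.7]
grip_width: 13.3
gripper_force: 60.3
```

```bash
cat >> h.py <<'E'
def holes(im,l,box=None):
    for d in optics.trace(im,l)[:2]:
        m=d["pixels"].astype(np.uint8); cs,hi=cv2.findContours(m,cv2.RETR_CCOMP,1)
        print(l,round(d["p"],2),m.sum(),[(int(h[3]),cv2.contourArea(c),cv2.boundingRect(c),np.round(cv2.minEnclosingCircle(c)[0],1).tolist()) for c,h in zip(cs,hi[0]) if cv2.contourArea(c)>8])
E
python3 - <<'E'
from h import *
s=robot.read_state();p=s["tcp_pos"];print(p,s["tcp_rot"])
e=rw(board(205,45,60),QS)[0]
crops("a4",e,w=66,h=60,k=6,marks=[])
im=optics.get_image("side")
print("peg tip",proj(im,rw([board(205,45,46),board(205,45,60)],QS)).round(1))
holes(im,"spanner")
E
```

```text
[509.22114433 122.28941009 158.30362286] [3.14078234e+00 2.81689639e-03 5.66293428e-02]
peg tip [[217.3 209.6]
 [218.4 207.4]]
spanner 0.69 396 [(-1, 267.5, (240, 232, 31, 33), [254.2, 246.0]), (-1, 62.0, (212, 202, 11, 14), [217.1, 208.3])]
```

View pics/a4.png

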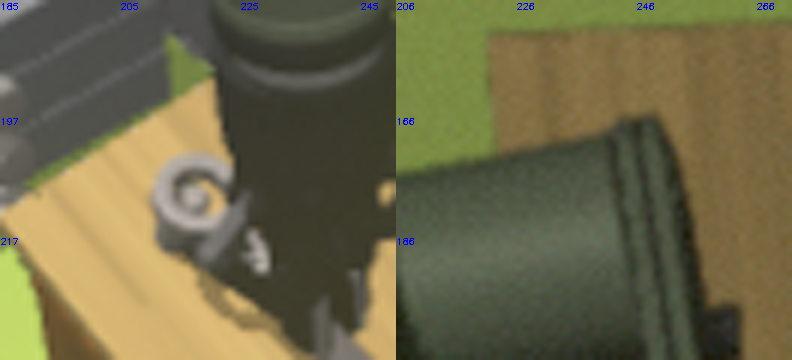

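```bash
python3 - <<'E'
from h import *
im=optics.get_image("side")
for uv in((217.6,209),(217.5,209.6),(218,208.5)): print(onboard(im,uv,59,QS).round(1))
print("peg tip",onboard(im,(216.7,209),44,QS).round(1),onboard(im,(217.5,210),46,QS).round(1))
x=im["pixels"].astype(int)[198:222,206:230]; print(x.sum(2)//30)
E
```

```text
[[202.8  49.4  59. ]]
[[201.6  50.8  59. ]]
[[203.4  47.6  59. ]]
peg tip [[207.8  44.3  44. ]] [[203.8  45.3  46. ]]
[[12 16 16 17 17 17 17 16 15 15 15 15 16 16 16 14  8  5  5  5  5  5  5  5]
 [16 17 17 17 17 17 17 17 16 15 15 15 15 16 16 15 10  5  5  5  5  5  5  5]
 [16 16 17 17 17 17 17 17 17 16 15 15 15 16 16 16 12  5  5  5  5  5  5  5]
 [17 16 16 17 17 17 17 17 17 16 16 15 15 15 15 16 14  8  5  5  5  5  5  5]
 [17 17 16 16 17 17 17 17 17 17 16 16 16 16 16 16 15 12  5  5  5  5  5  5]
 [17 17 17 16 17 17 17 17 17 17 16 16 16 16 16 16 16 13  6  5  5  5  5  5]
 [17 17 17 17 16 17 17 17 16 15 13 13 13 14 16 17 16 14  6  5  5  5  5  5]
 [16 17 17 17 16 16 17 16 15 11  9  9  9 10 12 15 17 14  7  5  5  5  5  5]
 [16 17 17 17 16 15 16 15 11  9 11 11 10  9  9 10 13 12  6  5  5  5  5  5]
 [16 16 17 17 17 17 16 14 11 11 11 12 14 16 14 11 10  8  5  5  5  5  5  5]
 [16 16 16 16 16 16 17 15 12 13 15 16 16 16 17 14 10  6  5  7  8  6  5  5]
 [17 16 16 16 15 16 17 15 12 13 17 17 16 14 16 17 13  6  5  7  8  6  6  5]
 [17 17 16 16 15 15 17 16 14 13 16 17 15 12 15 17 15  8  8 10  8  6  5  5]
 [17 17 17 16 14 13 16 17 16 15 14 14 12 12 16 17 16 12 10 10  7  6  5  5]
 [17 17 17 16 15 12 14 17 17 17 16 15 13 14 17 17 15 12 11 10  7  5  5  5]
 [17 17 17 17 16 13 10 13 16 17 17 17 16 16 17 16 12 11 11  9  6  5  5  5]
 [17 17 17 17 16 12 10  9 11 13 15 16 15 16 15 13 11 11 10  7  7  7  6  5]
 [17 17 17 17 15 11 10  9  9  9 10 10  9 10 11 11 11 10  8  6 10 11  7  5]
 [17 17 17 17 15 10  9  8  8  8  7  7  7  9 11 11 11  9  6  6  9 14 13  6]
 [17 17 17 17 15 12  9  8  8  7  6  7  9 11 11 12 10  7  6  6  8 13 16 13]
 [17 17 17 17 17 14  9  8  8  7  6  7 10 12 12 10  8  6  6  6  7 13 17 14]
 [17 17 17 17 17 16 15 12 10 10  8  7  9 10 10  8  7  6  6  8 10 12 15 14]
 [16 17 17 17 17 17 17 16 14 11 10  9  8  8  8  7  7  6  5  6  8  9 13 14]
 [16 16 17 17 17 17 17 17 16 16 14 11  9  7  6  6  6  5  5  5  6  8 11 11]]
```

Request:
{"api": "servo_tool", "payload": {
  "moves": [
    {"fingers":0,"offset":[0.0114,0.005,0.0166],"twist":0},
    {"fingers":0,"offset":[0,0,0],"twist":0},
    {"fingers":0,"offset":[0,0,0],"twist":0}
  ]
}}

```text
time: 11.45
tcp_pos: [515.4, 119.5, 150.8]
tcp_rot: [3.141, 0.001, 0.055]
ft_force: [-0.0, 0.3, -2.3]
grip_width: 13.1
gripper_force: 60.3
```

```bash
python3 - <<'E'
from h import *
s=robot.read_state();print(s["tcp_pos"],s["ft_force"])
im=optics.get_image("side")
holes(im,"spanner")
x=im["pixels"].astype(int)[198:222,206:230]; print(x.sum(2)//30); print((x.max(2)-x.min(2))//8)
E
```

```text
[515.43759006 119.49117991 150.77634795] [-0.02492083  0.3096163  -2.30044806]
spanner 0.67 319 [(-1, 254.5, (240, 233, 30, 32), [254.5, 246.5]), (-1, 11.5, (211, 205, 6, 10), [214.5, 209.5])]
spanner 0.59 381 [(-1, 331.5, (303, 206, 44, 29), [324.5, 221.0])]
[[12 16 16 17 17 17 17 16 15 15 15 15 16 16 14  8  5  5  5  5  5  5  5  5]
 [16 17 17 17 17 17 17 17 16 15 15 15 15 16 15 12  5  5  5  5  5  5  5  5]
 [16 16 17 17 17 17 17 17 17 16 15 15 15 15 16 13  6  5  5  5  5  5  5  5]
 [17 16 16 17 17 17 17 17 17 16 16 15 15 15 15 14  8  5  5  5  5  5  5  5]
 [17 17 16 16 17 17 17 17 17 17 16 16 15 15 15 15 12  5  5  5  5  5  5  5]
 [17 17 17 16 17 17 17 17 17 17 16 16 16 16 16 16 13  8  5  5  5  5  5  5]
 [17 17 17 17 16 16 16 17 17 16 16 16 16 17 16 16 14  8  5  5  5  5  5  5]
 [16 17 17 17 17 16 16 16 15 12 11 11 12 14 16 17 15 10  5  5  5  5  5  5]
 [16 17 17 17 17 17 16 15 11  8  8  8  8 10 12 16 15  8  5  5  5  5  5  5]
 [16 16 17 16 16 17 16 12  9 12 14 13 12 12 10 13 14  7  5  5  5  5  5  5]
 [16 16 16 16 16 17 15 13 14 16 16 16 15 15 14 12  9  6  6  7  5  5  5  5]
 [17 16 16 15 1
[... 2061 characters left out ...]
 1  0  0  0  1  1  2  2]
 [12 12 12 12  9  3  1  1  1  1  1  1  2  3  3  2  1  0  0  1  1  2  2  2]
 [12 12 12 12 10  3  1  1  1  2  1  2  2  1  1  1  0  0  0  1  2  2  2  2]
 [12 12 12 12  9  2  1  1  1  1  1  1  1  1  1  0  0  0  1  1  2  3  2  2]
 [12 12 12 12  9  1  1  1  1  1  1  1  1  1  1  0  0  1  1  1  1  2  2  2]
 [12 12 12 12 10  4  1  1  1  1  1  0  1  1  0  0  1  1  1  1  1  1  1  2]
 [12 12 12 12 12  9  2  1  1  1  1  1  0  0  0  1  1  2  1  2  1  1  1  1]
 [12 12 12 12 12 12 10  7  5  3  1  1  0  0  1  1  1  1  1  1  1  2  1  1]
 [12 12 12 12 12 12 12 11 10  6  4  1  1  0  1  1  1  1  1  1  1  1  1  1]
 [12 12 12 12 12 12 12 12 12 10  7  5  1  1  1  1  1  2  2  1  1  1  1  1]]
```

Request:
{"api": "servo_tool", "payload": {
  "moves": [
    {"fingers":0,"offset":[0.0056,-0.001,0.0],"twist":0},
    {"fingers":0,"offset":[0.0035,0,0.006],"twist":0},
    {"fingers":0,"offset":[0.0035,0,0.0075],"twist":0},
    {"fingers":0,"offset":[0,0,0],"twist":0}
  ]
}}

```text
time: 11.88
tcp_pos: [521.9, 120.7, 143.9]
tcp_rot: [3.141, 0.001, 0.056]
ft_force: [-0.2, -0.0, -2.6]
grip_width: 13.3
gripper_force: 60.3
```

Request:
{"api": "servo_tool", "payload": {
  "moves": [
    {"fingers":0,"offset":[0.0044,0,0.009],"twist":0},
    {"fingers":0,"offset":[0.0044,0,0.009],"twist":0},
    {"fingers":0,"offset":[0,0,0],"twist":0}
  ]
}}

```text
time: 12.13
tcp_pos: [526.2, 120.9, 134.6]
tcp_rot: [3.141, 0.001, 0.056]
ft_force: [0.0, 0.8, -3.3]
grip_width: 12.7
gripper_force: 60.3
```

Request:
{"api": "servo_tool", "payload": {
  "moves": [
    {"fingers":0,"offset":[0.0044,0,0.009],"twist":0},
    {"fingers":0,"offset":[0.0044,0,0.009],"twist":0},
    {"fingers":0,"offset":[0.0044,0,0.009],"twist":0},
    {"fingers":0,"offset":[0,0,0],"twist":0},
    {"fingers":0,"offset":[0,0,0],"twist":0}
  ]
}}

```text
time: 12.55
tcp_pos: [532.8, 121.3, 121.9]
tcp_rot: [3.141, 0.001, 0.056]
ft_force: [-0.2, 0.2, -2.1]
grip_width: 12.9
gripper_force: 60.2
```

```bash
python3 - <<'E'
from h import *
s=robot.read_state();print(s["tcp_pos"],s["ft_force"],s["wrist_torque"])
im=optics.get_image("side")
holes(im,"spanner")
for q in(QS,QT):
    p=rw(board(205,45,6),q)[0];print("peg eye",p)
x=im["pixels"].astype(int)[203:226,202:230]; print(x.sum(2)//30); print((x.max(2)-x.min(2))//8)
E
```

```text
[532.8135263  121.30996672 121.88848579] [-0.19400131  0.22642508 -2.08723133] [-0.02722697  0.02472925 -0.03269753]
spanner 0.57 326 [(-1, 229.0, (236, 236, 29, 33), [248.4, 250.3]), (-1, 38.0, (207, 208, 9, 12), [212.0, 213.5])]
spanner 0.33 5697 [(-1, 5431.0, (162, 185, 134, 123), [220.1, 255.8])]
peg eye [612.60857015 128.67982012 145.25884937]
peg eye [617.35885095 123.80221286 145.25884937]
[[16 16 16 17 17 17 17 16 17 17 17 17 17 17 15  8  5  5  5  5  5  5  5  5
   5  5  5  5]
 [17 16 16 16 17 17 17 17 16 17 17 17 17 17 16 11  5  5  5  5  5  5  5  5
   5  5  5  5]
 [17 16 16 16 16 17 17 17 17 16 17 17 17 17 17 13  5  5  5  5  5  5  5  5
   5  5  5  5]
 [17 17 16 16 16 17 17 17 17 17 16 17 17 17 17 15  8  5  5  5  5  5  5  5
   5  5  5  5]
 [17 17 17 16 16 16 17 17 17 17 17 17 17 16 16 15 11  5  5  5  5  5  5  5
   5  5  5  5]
 [17 17 17 17 16 16 16 17 17 17 16 16 17 17 16 16 14  8  5  5  5  5  5  5
   5  5  5  5]
 [17 17 17 17 17 16 16 17 16 15 13 15 16 17 17 17 15  9  5  5  5  5  5  5
   5  5  5  5]
 [17 17 17 17 17 17 17 16 15 11 10 12 15 16 16 17 15  8  5  5  5  5  5  5
   
[... 2695 characters left out ...]
2 12 10  4  1  1  1  2  1  1  1  1  1  0  0  0  1  1  1  2  2
   2  2  2  2]
 [11 11 12 12 12 12  9  3  1  1  1  1  1  1  1  1  0  0  1  1  1  2  2  2
   2  2  2  2]
 [11 11 11 12 12 12 12  9  4  2  1  1  1  1  1  0  0  0  1  1  1  1  2  2
   2  2  2  2]
 [12 11 11 11 12 12 12 12 11  9  1  1  1  0  0  0  0  1  1  1  1  1  1  2
   2  2  2  2]
 [12 12 11 11 11 12 12 12 12  8  1  1  0  0  0  0  1  1  1  1  1  1  1  1
   2  2  2  2]
 [12 12 11 11 11 12 12 12 11  6  1  0  0  0  0  1  1  1  1  1  1  1  1  1
   2  2  2  2]
 [12 12 12 11 11 11 12 12 12  9  4  1  0  0  0  1  1  1  1  1  1  1  1  1
   2  2  2  2]
 [12 12 12 12 11 11 11 12 12 12  9  4  1  1  1  1  1  1  1  1  1  1  1  1
   2  2  2  2]]
```

Request:
{"api": "servo_tool", "payload": {
  "moves": [
    {"fingers":0,"offset":[0.0044,0,0.009],"twist":0},
    {"fingers":0,"offset":[0.0044,0,0.009],"twist":0},
    {"fingers":0,"offset":[0,0,0.0],"twist":0},
    {"fingers":0,"offset":[0,0,0],"twist":0}
  ]
}}

```text
time: 12.98
tcp_pos: [537.0, 121.6, 113.0]
tcp_rot: [3.141, 0.001, 0.056]
ft_force: [-2.9, 1.0, -0.3]
grip_width: 12.9
gripper_force: 58.8
```

Request:
{"api": "servo_tool", "payload": {
  "moves": [
    {"fingers":0.2,"offset":[0,0,0],"twist":0},
    {"fingers":0.35,"offset":[0,0,0],"twist":0},
    {"fingers":0.45,"offset":[0,0,0],"twist":0},
    {"fingers":0.45,"offset":[0,0,0],"twist":0},
    {"fingers":0.45,"offset":[0,0,0],"twist":0},
    {"fingers":0.45,"offset":[0,0,-0.02],"twist":0},
    {"fingers":0.45,"offset":[-0.01,0,-0.05],"twist":0},
    {"fingers":0.45,"offset":[-0.02,0,-0.07],"twist":0},
    {"fingers":0.45,"offset":[-0.02,0,-0.08],"twist":0},
    {"fingers":0.45,"offset":[0,0,-0.04],"twist":0},
    {"fingers":0.45,"offset":[0,0,0],"twist":0},
    {"fingers":0.45,"offset":[0,0,0],"twist":0}
  ]
}}

```text
time: 13.98
tcp_pos: [512.9, 120.4, 245.3]
tcp_rot: [-3.141, -0.004, 0.056]
ft_force: [-0.4, -0.3, -1.1]
grip_width: 38.4
gripper_force: 0.0
```

```bash
python3 - <<'E'
from h import *
s=robot.read_state();print(s["tcp_pos"],s["tcp_rot"],s["grip_width"])
for n in("side","top"):
    im=optics.get_image(n); q=QS if n=="side" else QT
    for l in("spanner","spanner_eye"):
        for d in optics.tip_of(im,l)[:2]: print(n,l,round(d["p"],2),np.round(d["uv"],1),onboard(im,d["uv"],6,q).round(1))
    holes(im,"spanner"); print("expect eye",proj(im,rw(board(202,45,6),q)))
    d=optics.trace(im,"spanner")[0]["pixels"]; v,u=np.nonzero(d); w=onboard(im,np.c_[u,v],6,q)[:,:2]; print("extent s",np.percentile(w[:,0],[0,50,100]).round(),"y",np.percentile(w[:,1],[0,50,100]).round())
E
```

```text
[512.87705686 120.3677448  245.32971042] [-3.14103794 -0.0042816   0.05578941] 38.414618206823775
side spanner 0.88 [230.6 240. ] [[123.1  53.6   6. ]]
side spanner_eye 0.63 [216.3 213.1] [[207.8  35.1   6. ]]
spanner 0.71 573 [(-1, 488.0, (207, 208, 57, 65), [233.2, 239.5])]
expect eye [[214.88555489 216.5068769 ]]
extent s [ 15. 107. 228.] y [23. 44. 66.]
top spanner_eye 0.37 [256.5 198. ] [[116.5  10.9   6. ]]
expect eye [[243.09615472 170.77509588]]Traceback (most recent call last):
  File "<stdin>", line 8, in <module>
IndexError: list index out of range
```

Request:
{"api": "servo_tool", "payload": {
  "moves": [
    {"fingers":0.55,"offset":[-0.008,0.035,0],"twist":0},
    {"fingers":0.55,"offset":[-0.0158,0.075,0],"twist":0},
    {"fingers":0.55,"offset":[-0.0158,0.075,0],"twist":0},
    {"fingers":0.55,"offset":[-0.0158,0.075,0],"twist":0},
    {"fingers":0.55,"offset":[-0.0158,0.075,0],"twist":0},
    {"fingers":0.55,"offset":[-0.0158,0.075,0],"twist":0},
    {"fingers":0.55,"offset":[-0.0158,0.075,0],"twist":0},
    {"fingers":0.55,"offset":[-0.0158,0.075,0],"twist":0},
    {"fingers":0.55,"offset":[-0.0158,0.0742,0],"twist":0},
    {"fingers":0.55,"offset":[0,0,0],"twist":-0.0726},
    {"fingers":0.55,"offset":[0,0,0.05],"twist":0},
    {"fingers":0.55,"offset":[0,0,0.08],"twist":0},
    {"fingers":0.55,"offset":[0,0,0.08],"twist":0},
    {"fingers":0.55,"offset":[0,0,0.06],"twist":0},
    {"fingers":0.55,"offset":[0,0,0],"twist":0},
    {"fingers":0.55,"offset":[0,0,0],"twist":0}
  ]
}}

```text
time: 15.82
tcp_pos: [462.3, -199.9, 107.5]
tcp_rot: [-3.14, 0.003, 0.17]
ft_force: [-0.2, -0.3, 0.7]
grip_width: 47.0
gripper_force: 0.0
```

```bash
python3 - <<'E'
from h import *
s=robot.read_state();p=s["tcp_pos"];print(p,s["tcp_rot"],s["grip_width"])
crops("a5",p-[-10,0,60],w=133,h=100,marks=[p])
E
```

```text
[ 462.2797075  -199.89929148  107.53178902] [-3.13990367e+00  2.60225649e-03  1.69739236e-01] 46.9860135906882
```

View pics/a5.png

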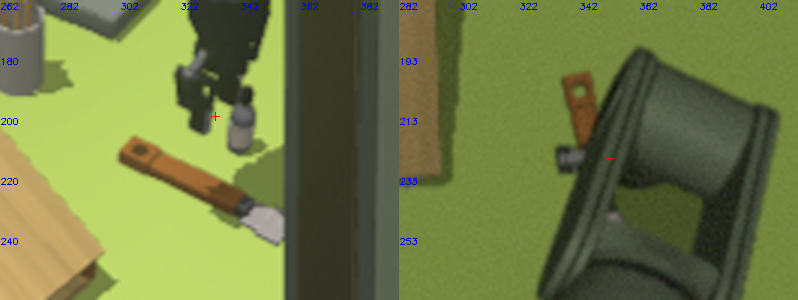

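Request:
{"api": "servo_tool", "payload": {
  "moves": [
    {"fingers":0.55,"offset":[0,0,0.06],"twist":0},
    {"fingers":0.55,"offset":[0,0,0.07],"twist":0},
    {"fingers":0.55,"offset":[0,0,0.045],"twist":0},
    {"fingers":0.55,"offset":[0,0,0.024],"twist":0},
    {"fingers":0.55,"offset":[0,0,0],"twist":0},
    {"fingers":0,"offset":[0,0,0],"twist":0},
    {"fingers":0,"offset":[0,0,0],"twist":0},
    {"fingers":0,"offset":[0,0,0],"twist":0},
    {"fingers":0,"offset":[0,0,0],"twist":0},
    {"fingers":0,"offset":[0,0,0],"twist":0},
    {"fingers":0,"offset":[0,0,0],"twist":0}
  ]
}}

```text
time: 16.83
tcp_pos: [464.7, -201.0, 11.1]
tcp_rot: [3.139, -0.004, 0.17]
ft_force: [-0.1, -0.2, 8.0]
grip_width: 26.0
gripper_force: 59.5
```

```bash
python3 - <<'E'
from h import *
im=optics.get_image("side")
print(onz(im,[[308.7,209.7],[312.3,210.8]],18),onz(im,[308.7,209.7],14))
t=optics.get_image("top"); print(onz(t,[341.5,203],18))
holes(im,"scraper")
E
```

```text
[[ 537.18501997 -179.23120627   18.        ]
 [ 525.94978772 -184.19244137   18.        ]] [[ 539.82023571 -182.30091278   14.        ]]
[[ 539.12037043 -181.88735678   18.        ]]
scraper 0.68 311 [(-1, 122.5, (331, 219, 17, 16), [339.2, 227.2]), (-1, 141.5, (303, 205, 20, 17), [313.0, 214.0])]
```

Request:
{"api": "servo_tool", "payload": {
  "moves": [
    {"fingers":0,"offset":[0,0,-0.02],"twist":0},
    {"fingers":0,"offset":[0,0,-0.05],"twist":0},
    {"fingers":0,"offset":[0,0,-0.07],"twist":0},
    {"fingers":0,"offset":[0,0,-0.08],"twist":0},
    {"fingers":0,"offset":[0,0,-0.08],"twist":0},
    {"fingers":0,"offset":[0,0,-0.08],"twist":0},
    {"fingers":0,"offset":[0,0,-0.08],"twist":0.0726},
    {"fingers":0,"offset":[0,0,0],"twist":0},
    {"fingers":0,"offset":[0.0098,-0.045,0],"twist":0},
    {"fingers":0,"offset":[0.0098,-0.07,0],"twist":0},
    {"fingers":0,"offset":[0.0098,-0.08,0],"twist":0},
    {"fingers":0,"offset":[0.0098,-0.08,0],"twist":0},
    {"fingers":0,"offset":[0.0098,-0.08,0],"twist":0},
    {"fingers":0,"offset":[0.0098,-0.07,0],"twist":0},
    {"fingers":0,"offset":[0.0098,-0.034,0],"twist":0},
    {"fingers":0,"offset":[0,0,0],"twist":0},
    {"fingers":0,"offset":[0,0,0],"twist":0}
  ]
}}

```text
time: 18.4
tcp_pos: [483.9, 31.5, 239.1]
tcp_rot: [3.141, -0.0, 0.058]
ft_force: [-0.4, 0.3, -2.0]
grip_width: 25.7
gripper_force: 59.2
```

Descend and press the handle end on the board to tilt it.

Request:
{"api": "servo_tool", "payload": {
  "moves": [
    {"fingers":0,"offset":[0,0,0.05],"twist":0},
    {"fingers":0,"offset":[0,0,0.07],"twist":0},
    {"fingers":0,"offset":[0,0,0.06],"twist":0},
    {"fingers":0,"offset":[0,0,0.02],"twist":0},
    {"fingers":0,"offset":[0,0,0.01],"twist":0},
    {"fingers":0,"offset":[0,0,0.01],"twist":0},
    {"fingers":0,"offset":[0,0,0.01],"twist":0},
    {"fingers":0,"offset":[0,0,0],"twist":0}
  ]
}}

```text
time: 19.07
tcp_pos: [484.7, 30.8, 124.7]
tcp_rot: [-3.141, -0.002, 0.055]
ft_force: [-4.6, 0.3, 4.4]
grip_width: 25.8
gripper_force: 59.7
```

Request:
{"api": "servo_tool", "payload": {
  "moves": [
    {"fingers":0,"offset":[0,0,0.01],"twist":0},
    {"fingers":0,"offset":[0,0,0.01],"twist":0},
    {"fingers":0,"offset":[0,0,0.01],"twist":0},
    {"fingers":0,"offset":[0,0,0],"twist":0}
  ]
}}

```text
time: 19.4
tcp_pos: [483.9, 31.2, 109.3]
tcp_rot: [-3.141, 0.0, 0.056]
ft_force: [-4.4, 1.6, 3.8]
grip_width: 25.7
gripper_force: 59.1
```

Request:
{"api": "servo_tool", "payload": {
  "moves": [
    {"fingers":0,"offset":[0,0,0.008],"twist":0},
    {"fingers":0,"offset":[0,0,0.008],"twist":0},
    {"fingers":0,"offset":[0,0,0.006],"twist":0},
    {"fingers":0,"offset":[0,0,0],"twist":0},
    {"fingers":0,"offset":[0,0,0],"twist":0}
  ]
}}

```text
time: 19.82
tcp_pos: [485.0, 30.7, 98.1]
tcp_rot: [3.141, -0.001, 0.055]
ft_force: [-2.2, -0.8, 2.1]
grip_width: 25.8
gripper_force: 58.8
```

Request:
{"api": "servo_tool", "payload": {
  "moves": [
    {"fingers":0,"offset":[0,0,0.008],"twist":0},
    {"fingers":0,"offset":[0,0,0.006],"twist":0},
    {"fingers":0,"offset":[0,0,0],"twist":0},
    {"fingers":0,"offset":[0,0,0],"twist":0}
  ]
}}

```text
time: 20.15
tcp_pos: [485.0, 31.1, 90.7]
tcp_rot: [-3.141, -0.001, 0.056]
ft_force: [-0.0, 1.7, 3.6]
grip_width: 25.6
gripper_force: 58.8
```

```bash
python3 - <<'E'
from h import *
s=robot.read_state();p=s["tcp_pos"];print(p,s["ft_force"])
im=optics.get_image("side")
holes(im,"scraper")
for d in optics.tip_of(im,"scraper_eye")[:2]: print(d["p"],d["uv"],onboard(im,d["uv"],9,QS))
# expected eye uv
e=onboard(im,[0,0],9,QS)
uv=proj(im,rw(board(142,-45,9),QS))[0].round().astype(int);print(uv)
np.save("side_s.npy",im["pixels"])
u,v=uv; x=im["pixels"].astype(int)[v-14:v+14,u-15:u+15]; print(v-14,u-15); print(x[...,0]//10); print(x[...,2]//10)
E
```

```text
[484.99334761  31.12628554  90.74558558] [-0.03544473  1.66977966  3.60601701]
scraper 0.72 21 [(-1, 12.0, (339, 201, 3, 8), [340.0, 204.6])]
scraper 0.63 600 [(-1, 398.5, (269, 231, 29, 37), [280.8, 248.4]), (-1, 140.5, (244, 207, 15, 16), [251.2, 214.6])]
0.66 [248.0, 216.0] [[149.13985233 -33.73999657   9.        ]]
[252 216]
202 237
[[17 13 13 13 13 16 20 21 21 21 21 21 21 21 21 21 21 20 20 17 10  6  6  6
   6  6  6  6  6  6]
 [20 19 17 13 13 14 15 18 21 21 21 21 21 21 21 21 21 21 20 17 10  6  6  6
   6  6  6  6  6  6]
 [20 20 20 18 16 13 13 14 16 18 21 21 21 21 21 21 21 21 20 17 10  6  6  6
   6  6  6  6  6  6]
 [19 20 20 20 19 18 16 13 13 14 16 18 21 21 21 21 21 21 21 19 12  6  6  6
   6  6  6  6  6  6]
 [19 19 20 20 20 20 19 18 16 13 13 15 18 21 21 21 21 21 21 20 16  6  6  6
   6  6  6  6  6  6]
 [19 19 20 20 20 20 20 20 17 13 13 14 17 21 19 19 21 21 21 21 18  9  6  6
   6  6  6  6  6  6]
 [20 19 19 20 20 20 20 20 19 18 18 18 19 18 17 17 19 21 21 21 19 12  6  6
   6  6  6  6  6  6]
 [20 20 19 19 20 20 20 20 20 20 20 19 18 16 16 16 17 20 21 21 21 16  7  6
   6  6  6  6  6  6]
 
[... 3860 characters left out ...]
2 13 11  7  5
   5  5  5  4  4  4]
 [10 10 10 10 11 11 11 11 11 11 11 10  9  6  5  7  9 11 11 12 11  8  5  5
   5  4  4  4  4  4]
 [10 10 11 10 10 11 11 11 11 11 11 11 10  8  5  7  9 12 12 10  8  5  5  5
   5  4  4  4  4  4]
 [11 10 10 10 11 10 11 11 11 11 11 11 11  9  6  6  8 10 10  8  6  5  5  6
   6  5  4  4  4  4]
 [11 10 10 10 10 11 10 10 11 11 11 11 11 10  9  6  6  8  7  6  6  5  4  7
   8  4  4  4  4  4]
 [11 11 10 10 10 11 11 10 11 11 11 11 11 11 10  8  6  5  5  5  5  4  4  5
   6  4  4  4  4  4]
 [11 11 11 10 10 10 10 11 10 11 11 11 11 11 11 10  8  6  4  5  4  4  4  4
   4  5  5  5  4  4]
 [11 11 11 11 10 10 10 11 10 10 11 11 11 11 11 11 10  8  5  4  4  4  4  4
   4  4  5  4  4  4]]
```

```bash
python3 - <<'E'
from h import *
im=optics.get_image("side")
for h in(18,20): print(onboard(im,(251.9,214.1),h,QS).round(1))
for h in (46,): print("thin tip",onboard(im,(241.5,193.8),h,QS).round(1))
print(proj(im,rw([board(205,-45,0),board(205,-45,46),board(205,-45,65),board(205,-45,75)],QS)).round(1))
E
```

```text
[[145.5 -42.4  18. ]]
[[145.2 -41.3  20. ]]
thin tip [[204.4 -43.3  46. ]]
[[237.6 200.6]
 [241.8 193.3]
 [243.6 190.2]
 [244.6 188.6]]
```

Request:
{"api": "servo_tool", "payload": {
  "moves": [
    {"fingers":0,"offset":[0,0,-0.03],"twist":0},
    {"fingers":0,"offset":[0,0,-0.06],"twist":0},
    {"fingers":0,"offset":[0,0,-0.06],"twist":0},
    {"fingers":0,"offset":[0.035,0.003,0],"twist":0},
    {"fingers":0,"offset":[0.0344,0.003,0],"twist":0},
    {"fingers":0,"offset":[0,0,0],"twist":0},
    {"fingers":0,"offset":[0,0,0],"twist":0},
    {"fingers":0,"offset":[0,0,0],"twist":0}
  ]
}}

```text
time: 21.02
tcp_pos: [517.6, 29.7, 164.7]
tcp_rot: [3.141, 0.004, 0.056]
ft_force: [0.3, -0.2, -0.9]
grip_width: 25.4
gripper_force: 59.3
```

```bash
python3 - <<'E'
from h import *
s=robot.read_state();p=s["tcp_pos"];print(p,s["ft_force"])
im=optics.get_image("side")
v,u,k=175,215,10
c=cv2.resize(im["pixels"][v:v+50,u:u+60,::-1],None,fx=k,fy=k,interpolation=cv2.INTER_CUBIC)
for i in range(0,60,5): cv2.putText(c,str(u+i),(i*k,9),0,.35,(255,0,0)); cv2.line(c,(i*k,10),(i*k,500),(255,0,0) if i%10==0 else (120,120,0),1)
for i in range(0,50,5): cv2.putText(c,str(v+i),(0,i*k+4),0,.35,(255,0,0)); cv2.line(c,(20,i*k),(600,i*k),(120,120,0),1)
cv2.imwrite("pics/a6.png",c)
E
```

```text
[517.57733139  29.7363429  164.67511974] [ 0.27111618 -0.1641891  -0.85914248]
```

View pics/a6.png

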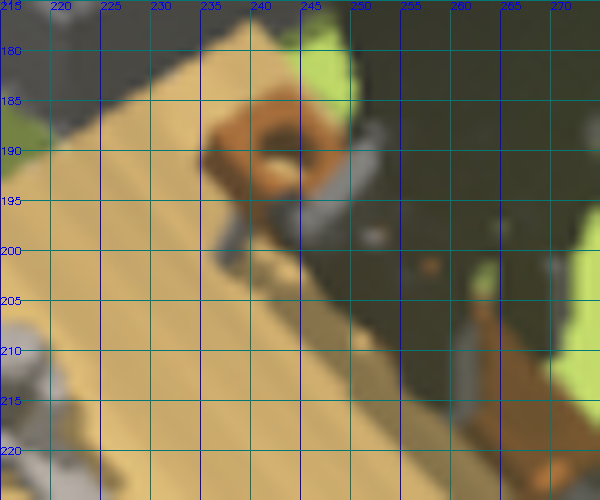

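Request:
{"api": "servo_tool", "payload": {
  "moves": [
    {"fingers":0,"offset":[0.0036,0.003,0],"twist":0},
    {"fingers":0,"offset":[0.0044,0,0.008],"twist":0},
    {"fingers":0,"offset":[0.0044,0,0.008],"twist":0},
    {"fingers":0,"offset":[0,0,0],"twist":0},
    {"fingers":0,"offset":[0,0,0],"twist":0}
  ]
}}

```text
time: 21.48
tcp_pos: [525.1, 28.7, 157.2]
tcp_rot: [3.142, 0.001, 0.056]
ft_force: [-0.3, 0.1, -0.4]
grip_width: 25.9
gripper_force: 59.3
```

```bash
cat >> h.py <<'E'
def dump(u,v,w,h):
    s=robot.read_state();print(s["tcp_pos"].round(1),s["ft_force"].round(1),s["wrist_torque"].round(2))
    x=optics.get_image("side")["pixels"].astype(int)[v:v+h,u:u+w]
    print("      "+" ".join(f"{i%100:02d}" for i in range(u,u+w)))
    for a,n in((x[...,0]//10,"R"),((x[...,0]-x[...,2])//10,"R-B")):
        print(n); [print(v+i,"  "," ".join(f"{t:2d}" for t in r)) for i,r in enumerate(a)]
E
python3 -c "
from h import *
dump(232,181,22,22)"
```

```text
[525.1  28.7 157.2] [-0.3  0.1 -0.4] [-0.02  0.05 -0.01]
      32 33 34 35 36 37 38 39 40 41 42 43 44 45 46 47 48 49 50 51 52 53
R
181    10 15 19 20 20 20 20 20 20 20 20 20 19 18 18 16  9  5  5  5  5  5
182    17 20 21 21 21 20 20 20 20 20 20 20 19 19 18 18 13  5  5  5  5  5
183    21 21 21 21 21 21 20 20 20 19 19 20 20 19 18 18 16  8  5  5  5  5
184    21 21 21 21 21 21 21 20 18 17 17 18 20 20 18 17 16  9  5  5  5  5
185    21 21 21 21 21 21 20 18 16 16 16 16 18 20 20 18 13  8  5  5  5  5
186    21 21 21 21 21 19 17 17 16 16 16 16 16 18 20 20 16  6  5  5  5  5
187    21 21 21 20 19 17 16 16 15 15 15 15 16 17 19 19 14  6  5  6  5  6
188    21 20 18 17 17 16 16 15 12 10 10 11 13 16 17 15  9  6  7  8  6  6
189    20 20 16 13 15 16 16 13  9  8  8  8 11 14 16 13  7  7  8  8  6  6
190    19 18 12 10 13 16 16 13  8  8  8  8  9 13 16 14  9 10 11  9  6  6
191    19 15 10  9 11 14 16 15 16 18 14  9  9 13 16 15 12 12 11  8  6  6
192    19 17 12 10 10 11 14 16 17 18 18 17 13 14 16 14 13 12 11  7  6  6
193    19 19 16 12 10 10 11 14 16 17 17 17 15 15 14 13 12 12  9  6  6  5
194    19 19 19 16 1
[... 1546 characters left out ...]
9 10  9  9  9  9  8  4  1  0  0  0  1  1  1
194     9  9  9  8  6  5  5  7  9  9  6  7  7  4  1  0  0  0  1  1  1  1
195     9  9  9  9  8  6  5  5  5  4  1  2  2  1  0  0  0  1  1  1  1  1
196     9  9  9  9  9  7  5  5  3  1  0  0  0  0  0  0  1  1  1  1  1  1
197     9  9  9  9  8  6  2  4  2  1  0  0  0  0  0  1  1  1  2  2  1  1
198     9  9  9  9  7  3  1  2  3  2  1  0  0  0  0  1  1  1  1  2  3  1
199     9  9  9  8  5  1  1  3  5  3  1  1  0  0  0  1  1  1  0  1  2  1
200     9  9  9  8  4  1  1  4  6  7  4  1  1  1  1  1  1  1  1  1  1  1
201     9  9  9  9  6  2  3  5  6  6  5  2  1  1  1  1  1  1  1  1  1  1
202     9  9  9  9  9  7  5  6  6  6  5  4  2  1  1  1  1  1  1  1  1  1
```

Request:
{"api": "servo_tool", "payload": {
  "moves": [
    {"fingers":0,"offset":[-0.004,0,0],"twist":0},
    {"fingers":0,"offset":[0.003,0,0.007],"twist":0},
    {"fingers":0,"offset":[0.003,0,0.006],"twist":0},
    {"fingers":0,"offset":[0,0,0],"twist":0},
    {"fingers":0,"offset":[0,0,0],"twist":0}
  ]
}}

```text
time: 21.95
tcp_pos: [526.3, 28.7, 151.0]
tcp_rot: [3.141, 0.001, 0.056]
ft_force: [-1.0, 0.2, -1.3]
grip_width: 25.6
gripper_force: 59.3
```

```bash
python3 -c "
from h import *
dump(232,181,22,24)"
```

```text
[526.3  28.7 151. ] [-1.   0.2 -1.3] [ 0.04  0.04 -0.03]
      32 33 34 35 36 37 38 39 40 41 42 43 44 45 46 47 48 49 50 51 52 53
R
181    10 15 19 20 20 20 20 20 20 20 20 20 19 18 17 11  5  5  5  5  5  5
182    17 20 21 21 21 20 20 20 20 20 20 20 19 19 18 14  7  5  5  5  5  5
183    21 21 21 21 21 21 20 20 20 20 20 20 20 19 18 16  9  5  5  5  5  5
184    21 21 21 21 21 21 21 20 20 20 20 20 20 20 18 16 14  5  5  5  5  5
185    21 21 21 21 21 21 21 20 20 18 18 19 20 20 19 18 13  6  5  5  5  5
186    21 21 21 21 21 21 21 18 17 16 16 17 19 20 20 20 16  7  5  5  5  5
187    21 21 21 21 21 20 18 17 16 16 16 16 18 19 20 20 16  6  5  5  5  5
188    21 21 21 20 19 18 16 16 16 16 15 16 16 17 19 19 14  6  5  5  5  5
189    20 21 21 18 17 17 16 15 13 11 11 13 15 16 18 17 10  6  6  6  6  6
190    20 19 17 15 16 16 16 13  9  8  8  9 12 15 16 14  6  6  8  8  6  6
191    19 17 12 12 15 16 16 13  8  8  8  8 11 14 16 13  6  8 10  8  6  6
192    19 15 10 10 12 15 16 14 10 11 10  9 10 14 16 14 11 12 11  7  6  6
193    19 16  9 10 10 12 15 15 14 15 15 14 11 14 16 14 12 12 11  7  6  6
194    19 18 13 10  
[... 1838 characters left out ...]
7  9  9  8  9  9  5  1  0  0  0  1  1  1  1
196     9  9  9  8  6  5  5  5  6  5  3  5  5  2  0  0  0  1  1  1  1  1
197     9  9  9  9  7  6  5  5  3  1  0  1  1  1  0  0  1  1  1  1  1  1
198     9  9  9  9  7  4  4  4  2  1  0  0  0  0  0  1  1  1  1  1  1  1
199     9  9  9  8  6  1  2  3  2  1  0  0  0  0  0  1  1  1  2  2  1  1
200     8  9  9  8  4  1  1  3  4  2  1  0  0  0  0  1  1  1  2  2  2  1
201     9  9  9  9  6  2  3  5  5  4  2  1  1  1  1  1  1  1  1  1  1  1
202     9  9  9  9  9  7  5  6  5  5  4  1  1  1  1  1  1  1  2  2  1  1
203     9  9  9  9  9  9  8  6  6  6  5  3  1  1  1  1  1  1  2  2  1  1
204     9  9  9  9  9  9  9  7  6  5  5  4  2  1  1  1  1  1  1  1  1  1
```

Request:
{"api": "servo_tool", "payload": {
  "moves": [
    {"fingers":0,"offset":[0.0044,0,0.009],"twist":0},
    {"fingers":0,"offset":[0.0044,0,0.009],"twist":0},
    {"fingers":0,"offset":[0,0,0],"twist":0},
    {"fingers":0,"offset":[0,0,0],"twist":0}
  ]
}}

```text
time: 22.33
tcp_pos: [530.6, 29.0, 141.7]
tcp_rot: [3.142, 0.001, 0.056]
ft_force: [-0.1, 0.3, -1.7]
grip_width: 25.8
gripper_force: 59.3
```

```bash
python3 -c "
from h import *
dump(232,183,20,20)"
```

```text
[530.6  29.  141.7] [-0.1  0.3 -1.7] [-0.01  0.05  0.06]
      32 33 34 35 36 37 38 39 40 41 42 43 44 45 46 47 48 49 50 51
R
183    21 21 21 21 21 21 20 20 20 20 20 20 20 17 11  5  5  5  5  5
184    21 21 21 21 21 21 21 20 20 20 20 20 20 19 15  6  5  5  5  5
185    21 21 21 21 21 21 21 21 20 20 20 20 20 20 17  9  5  5  5  5
186    21 21 21 21 21 21 21 21 20 19 20 20 20 20 19 15  5  5  5  5
187    21 21 21 21 21 21 21 20 18 17 19 20 20 20 20 16  7  5  5  5
188    21 21 21 21 21 21 19 17 16 16 17 19 20 20 20 16  6  5  5  5
189    20 21 21 21 20 18 17 16 16 16 16 17 19 20 19 14  6  5  5  5
190    20 20 20 19 17 16 16 16 15 15 15 16 17 19 17  9  5  5  5  5
191    19 19 17 17 17 16 15 13 11 10 12 15 16 17 15  8  6  6  6  6
192    19 16 14 16 16 16 13  9 10 11 11 12 15 16 13  6  7  8  8  6
193    17 12 11 14 16 16 13 10 14 15 13 10 13 16 13  7 10 10  7  6
194    15 10 10 12 15 16 14 11 12 12 10  9 13 16 14 12 12 11  7  6
195    17 12 10 10 12 15 16 14 10 11 12 12 15 16 14 13 13 11  7  6
196    20 17 12 10 10 12 15 16 15 15 15 15 15 14 13 13 12  9  6  6
197    20 20 17 12 10 10 12 15 15 13 
[... 1008 characters left out ...]
  4  7  9 10  7  1  1  0  0  1
193     8  6  6  9 10 10  7  2  1  1  2  5  8 10  8  0  0  0  0  1
194     7  5  5  7  9 10  8  3  1  1  1  5  8 10  7  1  0  0  1  1
195     8  6  5  5  7  9 10  7  2  2  4  7  9  9  4  1  0  0  1  1
196     9  8  6  5  5  7  9 10  9  8  8  9  8  4  1  0  0  0  1  1
197     9  9  8  6  5  5  7  9  9  7  9  9  5  1  0  0  0  1  1  1
198     9  9  9  7  5  5  5  5  4  2  4  3  1  0  0  0  1  1  1  1
199     9  9  9  8  6  5  5  3  1  0  0  0  0  0  0  1  1  1  1  1
200     9  9  9  8  3  3  4  2  1  0  0  0  0  0  1  1  1  1  1  1
201     9  9  9  9  6  3  4  3  1  0  0  0  0  1  1  1  1  2  3  1
202     9  9  9  9  9  7  5  4  2  1  0  0  0  0  1  1  1  1  1  1
```

Request:
{"api": "servo_tool", "payload": {
  "moves": [
    {"fingers":0,"offset":[0.0044,0,0.009],"twist":0},
    {"fingers":0,"offset":[0.0044,0,0.009],"twist":0},
    {"fingers":0,"offset":[0.0044,0,0.009],"twist":0},
    {"fingers":0,"offset":[0,0,0],"twist":0}
  ]
}}

```text
time: 22.72
tcp_pos: [537.2, 29.4, 127.6]
tcp_rot: [3.142, 0.002, 0.056]
ft_force: [-0.8, 0.2, -1.3]
grip_width: 25.9
gripper_force: 59.3
```

Request:
{"api": "servo_tool", "payload": {
  "moves": [
    {"fingers":0,"offset":[0.0044,0,0.009],"twist":0},
    {"fingers":0,"offset":[0.0035,0,0.007],"twist":0},
    {"fingers":0,"offset":[0,0,0],"twist":0},
    {"fingers":0,"offset":[0,0,0],"twist":0}
  ]
}}

```text
time: 23.05
tcp_pos: [541.1, 29.6, 120.6]
tcp_rot: [3.142, 0.001, 0.056]
ft_force: [-2.4, -0.6, 0.2]
grip_width: 25.7
gripper_force: 59.4
```

Request:
{"api": "servo_tool", "payload": {
  "moves": [
    {"fingers":0.3,"offset":[0,0,0],"twist":0},
    {"fingers":0.45,"offset":[0,0,0],"twist":0},
    {"fingers":0.55,"offset":[0,0,0],"twist":0},
    {"fingers":0.55,"offset":[0,0,0],"twist":0},
    {"fingers":0.55,"offset":[0,0,0],"twist":0},
    {"fingers":0.55,"offset":[0,0,-0.02],"twist":0},
    {"fingers":0.55,"offset":[-0.01,0,-0.05],"twist":0},
    {"fingers":0.55,"offset":[-0.02,0,-0.07],"twist":0},
    {"fingers":0.55,"offset":[-0.02,0,-0.08],"twist":0},
    {"fingers":0.3,"offset":[-0.02,0,-0.04],"twist":0},
    {"fingers":0.1,"offset":[0,0,0],"twist":0},
    {"fingers":0,"offset":[0,0,0],"twist":0},
    {"fingers":0,"offset":[0,0,0],"twist":0}
  ]
}}

```text
time: 24.13
tcp_pos: [506.0, 27.6, 250.2]
tcp_rot: [3.142, 0.001, 0.056]
ft_force: [-1.0, -0.4, -0.0]
grip_width: 0.8
gripper_force: 0.0
```

```bash
python3 - <<'E'
from h import *
s=robot.read_state();print(s["tcp_pos"],s["tcp_rot"],s["grip_width"],s["time"])
for n in("side","top"):
    im=optics.get_image(n); q=QS if n=="side" else QT
    for l,h in(("spanner",6),("scraper",9)):
        for d in optics.tip_of(im,l+"_eye")[:1]+optics.tip_of(im,l)[:1]: print(n,l,round(d["p"],2),np.round(d["uv"],1),onboard(im,d["uv"],h,q).round(1))
        for d in optics.trace(im,l)[:1]:
            m=d["pixels"]; v,u=np.nonzero(m); w=onboard(im,np.c_[u,v],h,q)[:,:2]; print(n,l,round(d["p"],2),m.sum(),"s",np.percentile(w[:,0],[0,50,100]).round(),"y",np.percentile(w[:,1],[0,50,100]).round(),[ (a,w[abs(w[:,0]-a)<6,1].mean().round(1)) for a in(50,90,130,170)])
    for d in optics.tip_of(im,"bar_knob")[:1]:
        c=np.array(q); g=lambda o:proj(im,rw(board(85,150+o[0],55),q))[0]-d["uv"]; o=least_squares(g,[150]); print("knob",d["p"],d["uv"],o.x,g(o.x))
E
```

```text
[506.01746424  27.62592525 250.24518826] [3.14153843e+00 7.82141156e-04 5.56471507e-02] 0.7755001957320073 24.1333
side spanner 0.98 [214.2 215.2] [[206.1  44.1   6. ]]
side spanner 0.93 [232.2 240.9] [[118.5  51.6   6. ]]
side spanner 0.61 582 s [ 15. 109. 230.] y [22. 44. 66.] [(50, np.float64(43.9)), (90, np.float64(43.3)), (130, np.float64(42.3)), (170, np.float64(42.2))]
side scraper 0.85 [238.1 199.4] [[205.  -43.7   9. ]]
side scraper 0.86 [257.6 220.7] [[122.1 -47.7   9. ]]
side scraper 0.61 800 s [ 22. 116. 225.] y [-69. -47. -20.] [(50, np.float64(-44.1)), (90, np.float64(-48.8)), (130, np.float64(-48.7)), (170, np.float64(-48.7))]
knob 0.82 [168.1, 299.7] [148.25553031] [0.58665108 0.78872377]
top spanner 0.38 [241.  170.8] [[202.2  51.1   6. ]]
top spanner 0.64 53 s [ 16. 199. 226.] y [27. 56. 66.] [(50, np.float64(30.3)), (90, np.float64(nan)), (130, np.float64(nan)), (170, np.float64(nan))]
top scraper 0.25 [241.5 170.9] [[202.6  49.4   9. ]]
top scraper 0.6 162 s [27. 45. 70.] y [-66. -47. -25.] [(50, np.float64(-44.6)), (90, np.float64(nan)), (130, np.float64(nan)), (170, np.float64(nan))]
knob 0.87 [154.3, 215.6] [155.92393365] [0.08979529 2.21122524]<stdin>:8: RuntimeWarning: Mean of empty slice.
  ret = ret.dtype.type(ret / rcount)
```

Request:
{"api": "servo_tool", "payload": {
  "moves": [
    {"fingers":0,"offset":[-0.003,-0.04,0],"twist":0},
    {"fingers":0,"offset":[-0.003,-0.08,0],"twist":0},
    {"fingers":0,"offset":[-0.003,-0.08,0],"twist":0},
    {"fingers":0,"offset":[-0.003,-0.08,0],"twist":0},
    {"fingers":0,"offset":[-0.003,-0.08,0],"twist":0},
    {"fingers":0,"offset":[-0.003,-0.08,0],"twist":0},
    {"fingers":0,"offset":[-0.003,-0.08,0],"twist":0},
    {"fingers":0,"offset":[-0.003,-0.08,0],"twist":0},
    {"fingers":0,"offset":[-0.003,-0.08,0],"twist":0},
    {"fingers":0,"offset":[-0.003,-0.08,0],"twist":0},
    {"fingers":0,"offset":[-0.002,-0.035,0],"twist":0},
    {"fingers":0,"offset":[0,0,0],"twist":0},
    {"fingers":0,"offset":[0,0,0.06],"twist":0},
    {"fingers":0,"offset":[0,0,0.08],"twist":0},
    {"fingers":0,"offset":[0,0,0.07],"twist":0},
    {"fingers":0,"offset":[0,0,0.044],"twist":0},
    {"fingers":0,"offset":[0,0,0],"twist":0},
    {"fingers":0,"offset":[0,0,0],"twist":0}
  ]
}}

```text
time: 26.43
tcp_pos: [468.2, 422.5, 123.2]
tcp_rot: [3.14, 0.002, 0.055]
ft_force: [-1.0, 1.5, 0.8]
grip_width: 0.4
gripper_force: 0.0
```

```bash
python3 - <<'E'
from h import *
s=robot.read_state();p=s["tcp_pos"];print(p,s["ft_force"])
im=optics.get_image("side"); print(proj(im,[p,p+[0,0,20],p+[0,0,60]]).round(1))
for n in("side","top"):
    im=optics.get_image(n); q=QS if n=="side" else QT
    for d in optics.tip_of(im,"bar_knob")[:1]:
        g=lambda o:proj(im,rw(board(85,150+o[0],55),q))[0]-d["uv"]; o=least_squares(g,[150]); print("knob",d["p"],d["uv"],o.x,g(o.x))
im=optics.get_image("side")["pixels"].astype(int).sum(2)[282:312,146:176]//30
[print(282+i," ".join(f"{t:2d}" for t in r)) for i,r in enumerate(im)]
E
```

```text
[468.23993907 422.54175249 123.23847704] [-0.95219969  1.472847    0.82357315]
[[152.4 315.7]
 [150.7 311.1]
 [147.3 301.3]]
knob 0.73 [166.2, 302.1] [155.14605496] [0.11410607 0.15341119]
knob 0.86 [154.7, 216.4] [154.86957712] [0.05670264 1.39632562]
282  5  5  5  5  5  5  5  5  5  5  5  5  5  6  6  6  6  6  6  6  6  6  6 10 18 18 18 18 18 18
283  5  5  5  5  5  5  5  5  5  5  5  5  6  6  7  6  6  6  6  6  6  6  8 15 18 18 18 18 18 18
284  5  5  5  5  5  5  5  5  5  5  5  5  6  7  7  7  6  6  6  6  6  6 10 18 18 18 18 18 18 18
285  5  5  5  5  5  5  5  5  5  5  5  5  6  7  7  8  8  7  6  6  6  8 15 18 18 18 18 18 18 18
286  5  5  5  5  5  5  5  5  5  5  5  5  6  6  7  7  8  6  6  5  6  9 18 18 18 18 18 18 18 18
287  5  5  5  5  5  5  5  5  5  5  5  5  6  6  6  6  6  6  6  5  6 12 18 18 18 18 18 18 18 18
288  5  5  5  5  5  5  5  5  5  5  6  6  6  6  6  6  6  6  6  5  9 18 18 18 18 18 18 18 18 18
289  5  6  6  5  5  5  5  5  5  5  5  6  6  6  6  6  6  5  5  6 10 18 18 18 18 18 18 18 18 18
290  5  5  5  5  5  5  5  5  6  5  5  6  6  6  6  6  6  5  6  7 15 18 18 18 18 18 18 18 18 18
2
[... 1272 characters left out ...]
 14  7  5  5  5  5  5  5 10 18 18 18 18 18
305  6  6  5  6  6  5  5  6  5  8 18 18 18 18 18 14 14 14  5  5  5  5  6 12 18 18 18 18 18 18
306  6  6  6  5  6  5  6  6  5 11 18 18 18 18 18 18 12 14  9  5  5  6 12 18 18 18 18 18 18 18
307  5  5  6  6  6  6  6  6  5 11 18 18 18 18 18 18 16 11 14  9  9 15 18 18 18 18 18 18 18 18
308  6  6  6  6  7 10  8  6  5  5 18 18 18 18 18 18 18 14 11 13 18 18 18 18 18 18 18 18 18 18
309  6  6  6  6  6  8  9  8  6  5 15 18 18 18 18 18 18 18 18 18 18 18 18 18 18 18 18 18 18 18
310  6  6  6  7  8  6  9  9  6  6 11 18 18 18 18 18 18 18 18 18 18 18 18 18 18 18 18 18 18 18
311  5  6  7 10  7  5  9  9  7  6  6 18 18 18 18 18 18 18 18 18 18 18 18 18 18 18 18 18 18 18
```

Request:
{"api": "servo_tool", "payload": {
  "moves": [
    {"fingers":0,"offset":[0,0.025,0],"twist":0},
    {"fingers":0,"offset":[0,0.025,0],"twist":0},
    {"fingers":0,"offset":[0,0.02,0],"twist":0},
    {"fingers":0,"offset":[0,0.02,0],"twist":0},
    {"fingers":0,"offset":[0,0.02,0],"twist":0},
    {"fingers":0,"offset":[0,0,0],"twist":0}
  ]
}}

```text
time: 27.23
tcp_pos: [471.4, 366.2, 123.9]
tcp_rot: [3.14, 0.0, 0.054]
ft_force: [-0.3, -0.6, 0.4]
grip_width: -0.1
gripper_force: 0.0
```

Request:
{"api": "servo_tool", "payload": {
  "moves": [
    {"fingers":0,"offset":[0,0.02,0],"twist":0},
    {"fingers":0,"offset":[0,0.02,0],"twist":0},
    {"fingers":0,"offset":[0,0.02,0],"twist":0},
    {"fingers":0,"offset":[0,0.02,0],"twist":0},
    {"fingers":0,"offset":[0,0.02,0],"twist":0},
    {"fingers":0,"offset":[0,0.02,0],"twist":0},
    {"fingers":0,"offset":[0,0.02,0],"twist":0},
    {"fingers":0,"offset":[0,0.02,0],"twist":0},
    {"fingers":0,"offset":[0,0,0],"twist":0}
  ]
}}

```text
time: 27.98
tcp_pos: [475.4, 286.3, 123.5]
tcp_rot: [3.139, 0.001, 0.055]
ft_force: [-0.4, -0.0, -0.4]
grip_width: 0.2
gripper_force: 0.0
```

```bash
cat > k.py <<'E'
from h import *
s=robot.read_state();p=s["tcp_pos"];print(p,s["ft_force"],"rack y",-(p[0]-552)*.056+(p[1]-78)*.998)
for n in("side","top"):
    im=optics.get_image(n); q=QS if n=="side" else QT
    for d in optics.tip_of(im,"bar_knob")[:1]:
        g=lambda o:proj(im,rw(board(85,150+o[0],55),q))[0]-d["uv"]; o=least_squares(g,[50]); print("knob",d["p"],d["uv"],o.x,g(o.x))
    for l,h in(("spanner_eye",6),("scraper_eye",9),("spanner",6),("scraper",9)):
        for d in optics.tip_of(im,l)[:1]: print(n,l,round(d["p"],2),onboard(im,d["uv"],h,q).round(1))
E
python3 k.py
```

```text
[475.39005537 286.28127195 123.50619553] [-0.41743229 -0.02982209 -0.36753896] rack y 212.15486630830844
knob 0.83 [204.3, 275.9] [42.29401737] [-0.91077852 -1.22436549]
side spanner_eye 0.83 [[207.9  38.6   6. ]]
side scraper_eye 0.81 [[207.4 -54.7   9. ]]
side spanner 0.92 [[125.8  48.3   6. ]]
side scraper 0.95 [[120.4 -41.4   9. ]]
knob 0.92 [193.0, 214.5] [44.47768923] [0.07064069 1.74118016]
top spanner_eye 0.65 [[197.5  47.1   6. ]]
top scraper_eye 0.87 [[210.8 -45.4   9. ]]
top spanner 0.94 [[119.2  38.    6. ]]
top scraper 0.34 [[-198.4 -333.4    9. ]]
```

Request:
{"api": "servo_tool", "payload": {
  "moves": [
    {"fingers":0,"offset":[0,0.02,0],"twist":0},
    {"fingers":0,"offset":[0,0.02,0],"twist":0},
    {"fingers":0,"offset":[0,0.02,0],"twist":0},
    {"fingers":0,"offset":[0,0.008,0],"twist":0},
    {"fingers":0,"offset":[0,0,0],"twist":0}
  ]
}}

```text
time: 29.0
tcp_pos: [477.6, 253.1, 123.8]
tcp_rot: [3.14, 0.001, 0.054]
ft_force: [0.2, -0.4, -0.6]
grip_width: -0.3
gripper_force: 0.0
```

Request:
{"api": "servo_tool", "payload": {
  "moves": [
    {"fingers":0,"offset":[0,0.006,0],"twist":0},
    {"fingers":0,"offset":[0,0.006,0],"twist":0},
    {"fingers":0,"offset":[0,0,0],"twist":0}
  ]
}}

```text
time: 29.25
tcp_pos: [477.9, 248.4, 123.8]
tcp_rot: [3.141, 0.0, 0.056]
ft_force: [0.3, 1.5, -0.1]
grip_width: -0.1
gripper_force: 0.0
```

Request:
{"api": "servo_tool", "payload": {
  "moves": [
    {"fingers":0,"offset":[0,0.005,0],"twist":0},
    {"fingers":0,"offset":[0,0,0],"twist":0}
  ]
}}

```text
time: 29.42
tcp_pos: [478.1, 246.2, 123.7]
tcp_rot: [3.141, 0.0, 0.056]
ft_force: [-0.1, 0.4, 0.3]
grip_width: -0.0
gripper_force: 0.3
```

Request:
{"api": "servo_tool", "payload": {
  "moves": [
    {"fingers":0,"offset":[0,0.005,0],"twist":0},
    {"fingers":0,"offset":[0,0,0],"twist":0}
  ]
}}

```text
time: 29.58
tcp_pos: [478.2, 244.4, 123.8]
tcp_rot: [-3.14, 0.0, 0.055]
ft_force: [-1.4, 4.4, 1.1]
grip_width: -0.1
gripper_force: 2.1
```

Request:
{"api": "servo_tool", "payload": {
  "moves": [
    {"fingers":0,"offset":[0,0.005,0],"twist":0},
    {"fingers":0,"offset":[0,0,0],"twist":0}
  ]
}}

```text
time: 29.75
tcp_pos: [478.3, 244.3, 123.9]
tcp_rot: [-3.135, -0.0, 0.054]
ft_force: [-1.8, 12.9, -0.5]
grip_width: 0.1
gripper_force: 6.2
```

```bash
python3 k.py
```

```text
[478.2502744  244.3404939  123.89822921] [-1.82272468 12.88918377 -0.46345256] rack y 170.13779754759543
knob 0.68 [216.2, 265.4] [0.93500522] [-0.1217363 -0.1636455]
side spanner_eye 0.78 [[206.8  43.9   6. ]]
side scraper_eye 0.7 [[ 88.7 128.8   9. ]]
side spanner 0.71 [[122.1  57.3   6. ]]
side scraper 0.76 [[129.4 -47.    9. ]]
top spanner_eye 0.75 [[214.1  49.7   6. ]]
top scraper_eye 0.69 [[207.6 -52.    9. ]]
top spanner 0.66 [[128.3  38.    6. ]]
top scraper 0.57 [[124.2 -39.2   9. ]]
```

Hard stop reached; knob reads home. Back off and rise clear.

Request:
{"api": "servo_tool", "payload": {
  "moves": [
    {"fingers":0,"offset":[0,-0.02,0],"twist":0},
    {"fingers":0,"offset":[0,-0.04,0],"twist":0},
    {"fingers":0,"offset":[0,-0.06,0],"twist":0},
    {"fingers":0,"offset":[0,-0.02,-0.05],"twist":0},
    {"fingers":0,"offset":[0,0,-0.07],"twist":0},
    {"fingers":0,"offset":[0,0,-0.07],"twist":0},
    {"fingers":0,"offset":[0,0,-0.03],"twist":0},
    {"fingers":0,"offset":[0,0,0],"twist":0},
    {"fingers":0,"offset":[0,0,0],"twist":0}
  ]
}}

```text
time: 31.1
tcp_pos: [474.8, 311.1, 234.2]
tcp_rot: [3.141, -0.002, 0.056]
ft_force: [0.1, -0.1, -0.2]
grip_width: 0.1
gripper_force: 0.0
```

```bash
python3 k.py; python3 - <<'E'
from h import *
im=optics.get_image("side")
for l in("spanner","scraper"):
    d=optics.trace(im,l)[0]; v,u=np.nonzero(d["pixels"]); w=onboard(im,np.c_[u,v],6,QS)[:,:2]; print(l,round(d["p"],2),w.min(0).round(),w.max(0).round(),[(a,w[abs(w[:,0]-a)<6,1].mean().round(1)) for a in(50,120,150,170)])
dump(230,190,16,18)
E
```

```text
[474.77875989 311.09287148 234.21984023] [ 0.12515084 -0.14231402 -0.179836  ] rack y 236.95107518755333
knob 0.7 [216.3, 265.3] [0.56236354] [-0.1094727  -0.14715916]
side spanner_eye 0.79 [[204.9  48.7   6. ]]
side scraper_eye 0.82 [[207.4 -47.    9. ]]
side spanner 0.63 [[118.9  56.8   6. ]]
side scraper 0.85 [[123.7 -48.7   9. ]]
knob 0.78 [205.5, 214.3] [8.38085707] [0.05818663 1.43463104]
top spanner_eye 0.78 [[199.9  40.8   6. ]]
top scraper_eye 0.68 [[206.5 -48.4   9. ]]
top spanner 0.56 [[120.7  43.6   6. ]]
top scraper 0.91 [[127.2 -43.5   9. ]]
spanner 0.68 [17. 25.] [228.  65.] [(50, np.float64(44.7)), (120, np.float64(43.5)), (150, np.float64(43.7)), (170, np.float64(42.5))]
scraper 0.6 [ 24. -68.] [222. -24.] [(50, np.float64(-45.9)), (120, np.float64(-49.0)), (150, np.float64(-49.6)), (170, np.float64(-49.6))]
[474.5 311.3 233.7] [-0.8  0.5 -0.4] [-0.01 -0.03 -0.01]
      30 31 32 33 34 35 36 37 38 39 40 41 42 43 44 45
R
190    20 20 20 20 21 21 21 21 21 21 21 21 21 21 20 20
191    20 20 20 20 20 21 21 21 21 19 18 20 21 21 21 20
192    20 20 20 20 20 20 21 19 17 16 16 
[... 1133 characters left out ...]
9  9 10 10 10  9  5  2  1  2  6  9 10 10
196     9  9  8  9 10 10 10  7  2  1  1  3  8 10 10 10
197     9  8  6  7  9 10 10  6  1  1  2  4  7  9 10 10
198     8  7  5  5  7  9 10  6  1  1  3  5  6  9 10 10
199     9  8  6  5  5  7  9  8  3  2  4  5  6  7  9 10
200     9  9  8  6  5  5  7  9  8  6  6  6  6  6  7  9
201     9  9  9  7  6  5  6  8 10 10 10  9  8  6  6  6
202     9  9  9  8  6  5  5  7  9 10 10 10 10  8  7  6
203     9  9  9  9  8  6  5  5  7  9 10 10  9  8  9 10
204     9  9  9  9  9  8  6  5  5  7  8  9  9 10 11 11
205     9  9  9  9  9  9  8  6  5  5  5  7 10 10 11 11
206     9  9  9  9  9  9  9  7  6  5  4  7 10 10 10 11
207     9  9  9  9  9  9  9  9  7  6  5  6  8 10 10 10
```

```bash
python3 - <<'E'
from h import *
for n in("side","top","top"):
    im=optics.get_image(n); q=QS if n=="side" else QT
    for f in(optics.tip_of,):
        for d in f(im,"bar_knob")[:1]:
            g=lambda o:proj(im,rw(board(85,150+o[0],55),q))[0]-d["uv"]; print(n,d["uv"],least_squares(g,[5]).x)
print(robot.close_job())
E
```

```text
side [217.8, 267.3] [0.53634944]
top [208.6, 215.6] [-0.4213175]
top [207.3, 214.4] [3.19357691]
the job is handed in; nothing more can be done
None
```

I hung the spanner on the thick peg and the scraper on the thin peg, and pushed the keeper bar in to its hard stop. The cameras then read the bar within about 3 mm of home. I handed the job in at about 31 s; the hand-in call gave no verdict.

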